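# Slide a three-layer magnetic shield together on an optical table

## Robot

A 7-joint arm with a two-finger parallel gripper is mounted at the origin on the work surface. World frame = base frame: x ahead of the robot, y to its left, z up, the work surface at z = 0. Lengths are in m, angles in degrees, forces in N, time in s.
With the tool pointing down it reaches from about 0.4 to 0.75 m from the base axis. Payload 19.5 kg.
Tool frame: the origin (TCP) lies midway between the tips of the shut fingers; the grasp point (between the pads) lies 19 mm behind it; z points along the fingers, y is the line along which they close (so a half turn about z gives the same grasp; the last joint's range is limited). The gripper opens to 85 mm and grips with 20 to 120 N. Pads are 22 mm wide; open, the fingers measure 114 mm over their backs; the gripper's body (76 mm by 85 mm) begins 54 mm behind the grasp point. The pads swing forward as they close: fully open they stand 13 mm farther back than shut.
Start: joints at [74.845, 40.479, -1.581, 85.061, 1.261, 54.483, -4.326], TCP at [0.127, -0.561, 0.231] pointing down, gripper open.
Joint ranges: [-155.06, 155.06], [-18.47, 123.98], [-90, 86.84], [0, 140.48], [-83.41, 263.41], [0, 116], [-161.91, 161.91]. Speed limits (degrees/s): [108.29, 108.29, 147.25, 147.25, 172.46, 172.46, 172.46].

## Interface

Orientations are given as [roll, pitch, yaw] about the fixed x, y, z axes, in that order (R = Rz(yaw) Ry(pitch) Rx(roll)).
In Python, from plant import ctrl, vision gives the robot as it stands.
- The arm moves only by the tool step_arm, never from a script. Its argument "moves" is a list of rows, each an object with "offset": the shift along the tool's x, y, z each as a share of 0.02 m, from -1 to 1, a list of three; "roll": the turn about the tool's z as a share of 0.15 rad, from -1 to 1; "jaw": the opening, from -1 (shut) to 1 (fully open). A call has 1 to 8 rows; each row shifts and turns the commanded pose from where the row before left it, along the tool's axes as they then stand; what a row does not reach is not made up. A row lasts 1/8 s, in which the tool goes at most 62.5 mm and 10.7 degrees, less where a joint would pass 70% of its speed; a pose out of reach is approached as far as the arm can. A call with a number of a shift or a turn outside -1 to 1 is refused whole. A call with a gripper value outside its range is refused whole. The fingers move at their own pace and stop on an object; the grip force is fixed at half the most. Time passes only in rows, so rows that do not move let the fingers close. It gives the time, the measured TCP pose, the force, the opening and the grip force at its end, in the units of the state.
- ctrl.get_state(): the state, without advancing time (a new reading comes with each control period).
- vision.read_camera(name): name is "side" or "top" or "wrist"; returns a dict with "frame" (420x560x3 uint8, blue, green, red), "K" (3x3 intrinsics, pixels), "distortion" ([k1, k2, p1, p2, k3] as OpenCV has them; the pictures are not rectified), "T" (4x4, takes a point from camera to world coordinates); the wrist camera has in their place "hand_eye" (4x4, takes a point from camera to tool coordinates, whose origin is the TCP and whose axes are the flange's). Camera axes: x right, y up, looking along -z (the intrinsics and any distortion apply to the point x, -y, -z); pixel columns grow to the right and rows downward; lengths in m; the calibration is good to about 2 mm. A picture is of the moment at which its call begins: read the wrist's pose just before it. There is no depth.
- ctrl.close_job(): hands the job in; it is judged then, once.
The state is a dict: "clock": time; "joint_positions": joint angles; "qd": joint speeds; "joint_efforts": joint torques, N m; "position": TCP position; "ee_rot": TCP orientation; "ft_force": force on the tool from outside, world axes, zero at the start; "torque": the same for the moment, N m; "gripper_width": finger opening in m; "finger_force": force on a finger pad.
Only numpy, scipy, OpenCV 4.12 (cv2) and the standard library are available. Lean on these libraries where they do the work, as an engineer would, in place of code of your own. Each camera call takes 0.05 s, during which the arm holds its last target. There are 200 camera calls.

## Task

Put the three-layer magnetic shield together: slide the blue middle can, closed end first, all the way home into the white outer can that is bolted to the table, and the copper-coloured inner can, closed end first, all the way home into the middle one. Annealed shield metal suffers from shocks, so keep both loose cans flat on the table or on the floor of the next can and slide them; never lift them clear or tip them. Leave the laser head, the mirror mount and the objective case standing where they are.

Things in the scene. Friction and masses are not known exactly. Their poses are not given: they have to be found in the camera images.
- outer: white outer can with black mouth flange, bolted down: square section, lying on its side, one end closed, the other open and facing roughly -y. 120 long (x), 130 wide (y), 106 mm high; walls 2.5 mm; inside 125 wide, 101 high, 117.5 mm deep; floor 2.5 mm above the table. Origin: centre of the underside; x points from the mouth to the closed end, z up.
- outer_mouth (a point): centre of the open mouth of the outer can, on its axis, 60 mm from the can's origin towards -x, 53 mm above its underside. Bolt flanges 5 mm high stick out to 89 mm from the axis on both sides, along the middle 110 mm of the can's length. A flange round the mouth, 6 mm along the can, stands out 5 mm from the top and sides.
- outer_end (a point): centre of the outside of the outer can's closed end, 60 mm from the can's origin towards +x, 53 mm above its underside.
- middle: blue middle can with white mouth flange, loose, about 0.6 kg, lying like the outer can with its mouth roughly to -y (up to 0.5 rad askew of the outer can). 126 long (x), 113 wide (y), 88 mm high; walls 2.5 mm; inside 108 wide, 83 high, 123.5 mm deep. Goes into the outer can with 6 mm play on each side. Origin: centre of the underside; x points from the mouth to the closed end, z up.
- middle_mouth (a point): centre of the open mouth of the middle can, on its axis, 63 mm from the can's origin towards -x, 44 mm above its underside. Fully home in the outer can, the middle can's mouth stands 8.5 mm proud of the outer can's mouth. Round the mouth runs a folded flange, 6 mm along the can, standing out 5 mm from the top and both sides (none below).
- middle_end (a point): centre of the outside of the middle can's closed end, 63 mm from the can's origin towards +x, 44 mm above its underside. At this end the upright edges are cut off at 45 degrees over 6 mm and the last 24 mm of the bottom slope up to 8 mm, so that it rides over the floor edge of the next can (2.5 mm per floor). The underside slides easily (friction about 0.25).
- inner: copper-coloured inner can with white mouth flange, loose, about 0.45 kg, lying like the middle can. 132 long (x), 96 wide (y), 70 mm high; walls 2.5 mm. Goes into the middle can with 6 mm play on each side. Either loose can may start nearer the outer can, in the other one's way. Origin: centre of the underside; x points from the mouth to the closed end, z up.
- inner_mouth (a point): centre of the open mouth of the inner can, on its axis, 66 mm from the can's origin towards -x, 35 mm above its underside. Fully home in the middle can, the inner can's mouth stands 8.5 mm proud of the middle can's mouth. Round the mouth runs a folded flange, 6 mm along the can, standing out 5 mm from the top and both sides (none below).
- inner_end (a point): centre of the outside of the inner can's closed end, 66 mm from the can's origin towards +x, 35 mm above its underside. At this end the upright edges are cut off at 45 degrees over 6 mm and the last 24 mm of the bottom slope up to 8 mm, so that it rides over the floor edge of the next can (2.5 mm per floor). The underside slides easily (friction about 0.25).
- laser_head: bystander: black laser head with a yellow label, 110 x 60 x 45 mm, loose, origin centre of its underside, long side along x; on the far side of the work
- mirror_mount: bystander: black mirror mount on a post with a round steel base of 50 mm diameter, 111 mm high, loose, origin centre of its underside; on the far side, near the outer can's mouth
- objective: bystander: round objective case, black foot with a green band and a clear cover, 48 mm diameter, 66 mm high, loose, origin centre of its underside; on the near side, between the two starting places of the loose cans
Not all that is in view belongs to the job. There is more than one size of the middle; the one meant has the size given above.

How it is judged:
By the outcome, as a careful person would: the job done as asked, in the order asked, and still so for the second after the job is handed in, with the robot touching nothing.
It also fails if it takes over 72 s, if anything falls off the work surface, if the arm or the gripper's body presses on something with over 40 N, if the wrist force passes 120 N, or if a joint passes its speed limit or range.

## Working session

There is one attempt and no reset: what is moved stays moved. The work goes in short steps, Python scripts to look and compute and a tool call to move; the robot and the scene stay as the last step left them, time stands still between calls to the robot, and variables do not carry over. Pictures are saved under pics/ and viewed, at most 10 in all, crops included, and the job is handed in when it is done.

Besides the shell and the picture viewer there is one more tool, called after "Call:" by a JSON object that holds its "op" and its "data", one argument or row to a line. step_arm: Moves the arm, as the interface text tells. Shift numbers are shares of 0.02 m and turn numbers shares of 0.15 rad, none past 1 either way. Its arguments: {"type":"object","properties":{"moves":{"type":"array"}},"required":["moves"]}

```bash
ls; mkdir -p pics; python3 - <<'E'
from plant import ctrl, vision
import cv2, numpy as np
print(ctrl.get_state())
a=[]
for n in("top","side"):
    c=vision.read_camera(n); cv2.imwrite(f"pics/{n}0.png",c["frame"]); a.append(c)
    print(n,c["K"],c["distortion"],c["T"])
E
```

```text
pics
{'clock': 0.0, 'joint_positions': array([74.84517481, 40.51284111, -1.58313895, 85.08301973,  1.26209999,
       54.4831892 , -4.3262244 ]), 'qd': array([ 0.00550706,  0.0161959 ,  0.01491364, -0.01103428,  0.02853417,
        0.00355718,  0.05445588]), 'joint_efforts': array([ 1.88115285e-05, -8.83217597e+01,  1.23477090e+00, -2.36165696e+01,
        1.68144592e-02,  6.66448177e-03, -6.77254161e-05]), 'position': array([ 0.12699572, -0.56053616,  0.23084389]), 'ee_rot': array([-1.79938388e+02,  2.75729489e-03,  1.27667209e+01]), 'ft_force': array([-0.19692025, -0.73552164, -0.31462485]), 'torque': array([ 3.00313066e-02, -8.17910580e-05, -2.73312135e-02]), 'finger_force': 0.0, 'gripper_width': 0.08578552934388711}
top [[481.26558059   0.         280.18454931]
 [  0.         481.26558059 209.09177061]
 [  0.           0.           1.        ]] [-0.15464893  0.          0.          0.          0.        ] [[ 0.02469996  0.99414417 -0.10520116  0.41174979]
 [-0.9996191   0.02585689  0.00964746 -0.0287387 ]
 [ 0.01231114  0.1049228   0.99440416  1.38586566]
 [ 0.          0.          0.          1.        ]]
side [[475.41669677   0.         276.80457365]
 [  0.         475.41669677 222.52320208]
 [  0.           0.           1.        ]] [0.01901268 0.         0.         0.         0.        ] [[-0.97200077  0.12716996 -0.19759127  0.28150388]
 [-0.23492101 -0.5443858   0.80526779  1.09413873]
 [-0.00516001  0.82913925  0.55901831  0.84437501]
 [ 0.          0.          0.          1.        ]]
```

View pics/top0.png

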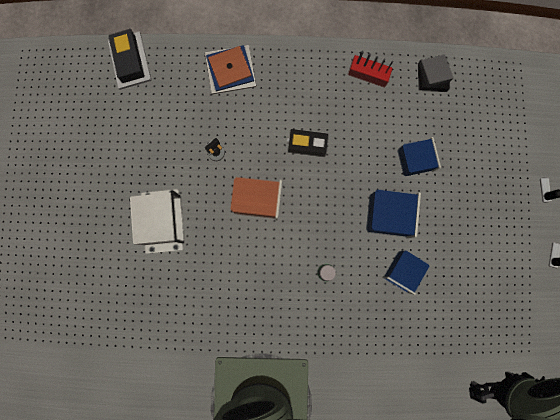

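View pics/side0.png

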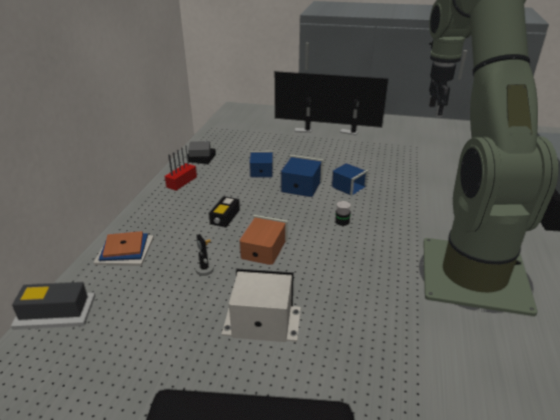

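Top view: the outer can is at (157,218) with its mouth to the right (-y). The copper inner can is at (257,197), between the outer can and the blue cans. There are three blue candidates: (420,157) small, (395,213) large and (408,272) small. The large one looks like 126x113, so I'll measure it and check in a crop.

```bash
cat > h.py <<'E'
import cv2, numpy as np
from plant import ctrl, vision
def ray(c,uv):
    p=cv2.undistortPoints(np.array(uv,float).reshape(-1,1,2),c["K"],np.array(c["distortion"])).reshape(-1,2)
    d=np.c_[p[:,0],-p[:,1],-np.ones(len(p))]@c["T"][:3,:3].T
    return c["T"][:3,3],d
def onplane(c,uv,z):
    o,d=ray(c,uv); return o+d*((z-o[2])/d[:,2])[:,None]
def tri(c1,u1,c2,u2):
    o1,d1=ray(c1,u1);o2,d2=ray(c2,u2);out=[]
    for a,b in zip(d1,d2):
        s=np.linalg.lstsq(np.c_[a,-b],o2-o1,rcond=None)[0]
        out.append(np.r_[(o1+a*s[0]+o2+b*s[1])/2,np.linalg.norm(o1+a*s[0]-o2-b*s[1])])
    return np.array(out)
def proj(c,P):
    q=(np.asarray(P,float).reshape(-1,3)-c["T"][:3,3])@c["T"][:3,:3]
    return cv2.projectPoints(q*[1,-1,-1],np.zeros(3),np.zeros(3),c["K"],np.array(c["distortion"]))[0].reshape(-1,2)
def masks(f):
    hsv=cv2.cvtColor(f,cv2.COLOR_BGR2HSV)
    return {"blue":cv2.inRange(hsv,(100,90,30),(130,255,255)),"copper":cv2.inRange(hsv,(3,90,60),(18,255,255)),"white":cv2.inRange(hsv,(0,0,165),(180,45,255))}
def blobs(m,amin=250):
    r=[]
    for k in cv2.findContours(m,cv2.RETR_EXTERNAL,cv2.CHAIN_APPROX_NONE)[0]:
        if cv2.contourArea(k)>amin: r.append((cv2.minAreaRect(k),cv2.contourArea(k),k))
    return r
E
python3 - <<'E'
from h import *
t=vision.read_camera("top");s=vision.read_camera("side")
for n,c in(("top",t),("side",s)):
    for k,m in masks(c["frame"]).items():
        for (r,a,ct) in blobs(m): print(n,k,np.round(r[0]),np.round(r[1],1),round(r[2],1),a, cv2.approxPolyDP(ct,4,True).reshape(-1,2).tolist())
f=cv2.resize(t["frame"][130:300,340:450],None,fx=3.4,fy=3.4,interpolation=cv2.INTER_CUBIC)
g=cv2.resize(t["frame"][130:300,120:300],None,fx=2.3,fy=3.4,interpolation=cv2.INTER_CUBIC)
cv2.imwrite("pics/crop1.png",np.hstack([g,f])[:600])
g=s["frame"][140:350,200:400]
cv2.imwrite("pics/crop2.png",cv2.resize(g,None,fx=2.85,fy=2.85,interpolation=cv2.INTER_CUBIC))
E
```

```text
top blue [408. 270.] [34.  31.2] 31.0 879.5 [[404, 251], [394, 259], [398, 261], [389, 276], [414, 291], [428, 265]]
top blue [394. 212.] [43.4 43.5] 5.2 1713.5 [[377, 189], [373, 230], [414, 234], [417, 195]]
top blue [417. 157.] [30.9 35.6] 77.9 836.0 [[431, 139], [404, 144], [398, 151], [404, 151], [400, 159], [405, 155], [410, 172], [437, 167]]
top copper [254. 197.] [45.4 36.3] 6.7 1520.0 [[234, 179], [232, 211], [275, 215], [278, 182]]
top copper [229.  66.] [32.2 34.3] 69.4 1033.0 [[239, 46], [208, 57], [219, 86], [250, 75]]
top white [151. 217.] [50.7 40.6] 86.1 1867.5 [[168, 190], [130, 197], [134, 243], [173, 239]]
side blue [345. 177.] [26.8 27.2] 22.6 464.5 [[345, 164], [333, 171], [333, 186], [348, 193], [350, 178], [362, 170]]
side blue [300. 176.] [38.3 35.6] 8.1 1171.0 [[290, 158], [282, 170], [282, 190], [311, 195], [319, 182], [320, 162]]
side blue [260. 164.] [23. 21.] 90.0 466.0 [[251, 153], [251, 175], [270, 176], [271, 153]]
side copper [122. 244.] [21.8 40.1] 84.5 736.5 [[141, 231], [108, 234], [103, 255], [139, 252]]
side copper [262. 240.] [43.5 43.5] 11.3 1555.0 [[254, 218], [240, 239], [241, 257], [272, 263], [284, 241], [284, 223]]
side white [256. 280.] [20.9 46.8] 79.4 535.5 [[235, 295], [246, 286], [250, 292], [274, 287], [279, 277], [239, 273]]
```

View pics/crop1.png

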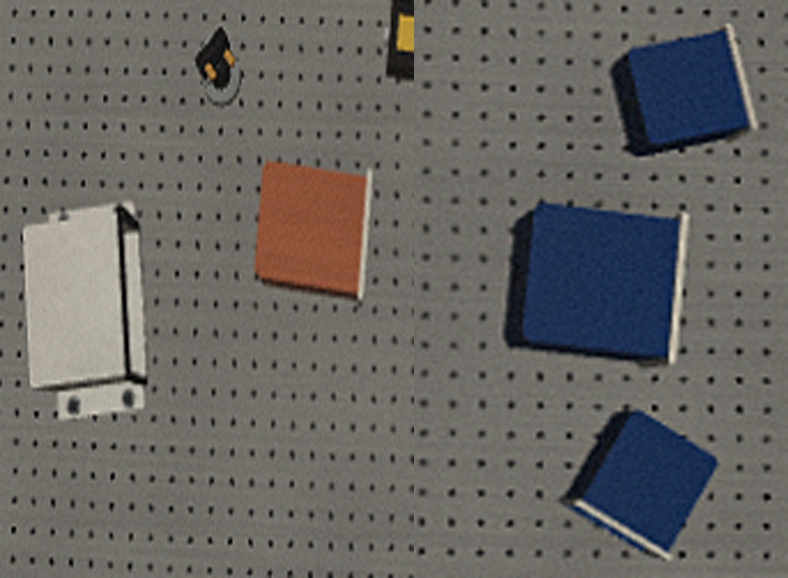

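View pics/crop2.png

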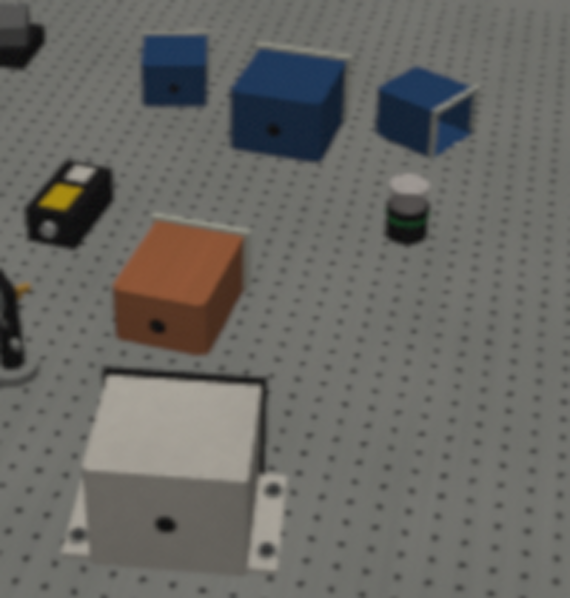

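Crops show the large blue can's top corners at (376,190), (372,231), (420,193) and (416,237) in the top view. I'll triangulate the corners now.

```bash
python3 - <<'E'
from h import *
t=vision.read_camera("top");s=vision.read_camera("side")
D={"outer":([(129.6,197.1),(133,243.8)],[(229.8,305.6),(286.7,307.7)],.106),
"middle":([(376.2,189.7),(371.8,231.5),(420.3,192.6),(416.5,236.5)],[(281.8,172.3),(313.7,175.8),(291.2,155.8),(322.1,160)],.088),
"inner":([(234.8,177.6),(231.7,211.8),(281.3,180),(277,217.6)],[(240.7,241),(271.9,247),(253.7,215.8),(287,221.4)],.070)}
for n,(a,b,z) in D.items():
    print(n); print(np.round(tri(t,a,s,b)*1000)); P=onplane(t,a,z); print(np.round(P*1000,1).tolist(), [round(1000*np.linalg.norm(P[i]-P[i-1])) for i in range(len(P))])
# outer mouth flange top, z=.111
P=onplane(t,[(172.2,190.3),(177.4,242.6),(173.0,195)],.111);print(np.round(P*1000))
# small blues
for a in ([(398.+6,144),(431,139),(437,167),(410,172)],[(389,276),(414,291),(428,265),(405,251)]):
    P=onplane(t,a,.07);print([round(1000*np.linalg.norm(P[i]-P[i-1])) for i in range(4)])
# others: objective, mirror base, laser
print(np.round(onplane(t,[(327.5,272)],.066)*1000),np.round(onplane(t,[(217,155)],.0)*1000),np.round(onplane(t,[(290,130),(328,133),(326,156),(288,152)],.045)*1000))
print(np.round(tri(t,[(327.5,272)],s,[(343.5,206)])*1000))
E
```

```text
outer
[[569. 369. 102.   2.]
 [443. 351. 107.   1.]]
[[569.2, 368.2, 106.0], [443.2, 351.8, 106.0]] [127, 127]
middle
[[ 608. -305.   82.    4.]
 [ 494. -292.   89.    0.]
 [ 603. -429.   85.    5.]
 [ 485. -417.   87.    3.]]
[[609.5, -303.8, 88.0], [494.2, -292.1, 88.0], [605.1, -428.2, 88.0], [483.2, -416.8, 88.0]] [169, 116, 176, 122]
inner
[[634.  86.  67.   4.]
 [541.  92.  66.   1.]
 [632. -43.  69.   1.]
 [527. -33.  70.   0.]]
[[635.4, 86.4, 70.0], [540.0, 91.6, 70.0], [632.0, -42.6, 70.0], [527.3, -33.3, 70.0]] [161, 96, 163, 105]
[[590. 250. 111.]
 [450. 230. 111.]
 [577. 248. 111.]]
[82, 82, 83, 81]
[83, 82, 82, 76]
[[ 382. -175.   66.]] [[713. 147.   0.]] [[ 782.  -64.   45.]
 [ 777. -173.   45.]
 [ 709. -168.   45.]
 [ 717.  -60.   45.]]
[[ 380. -176.   57.    3.]]
```

The large blue can measures 116x126 mm and 83–89 mm high, so it is the middle one. The other two are about 82 mm and are decoys. The inner can (mouth at about (580,-38), axis 86°) blocks the line to the outer can (mouth at about (521,241), axis 97.6°).

Plan:
1. Grip the inner can's top mouth flange and slide it aside towards -x.
2. Bring the middle can home.
3. Bring the inner can home.

Call:
{"op": "step_arm", "data": {
  "moves": [
    {"offset": [0.75,-0.98,0],"roll": 0.95,"jaw": -0.2},
    {"offset": [0.75,-0.98,0],"roll": 0.95,"jaw": -0.2},
    {"offset": [0.75,-0.98,0],"roll": 0,"jaw": -0.2},
    {"offset": [0.75,-0.98,0],"roll": 0,"jaw": -0.2},
    {"offset": [0.75,-0.98,0],"roll": 0,"jaw": -0.2},
    {"offset": [0.75,-0.98,0],"roll": 0,"jaw": -0.2},
    {"offset": [0.75,-0.98,0],"roll": 0,"jaw": -0.2},
    {"offset": [0.75,-0.98,0],"roll": 0,"jaw": -0.2}
  ]
}}

```text
clock: 1.3
position: [0.2484, -0.4052, 0.2313]
ee_rot: [-180.0, -0.0, -3.6]
ft_force: [0.4, -0.5, -0.0]
gripper_width: 0.0341
finger_force: 0.0
```

Call:
{"op": "step_arm", "data": {
  "moves": [
    {"offset": [0.75,-0.98,0],"roll": 0,"jaw": -0.2},
    {"offset": [0.75,-0.98,0],"roll": 0,"jaw": -0.2},
    {"offset": [0.75,-0.98,0],"roll": 0,"jaw": -0.2},
    {"offset": [0.75,-0.98,0],"roll": 0,"jaw": -0.2},
    {"offset": [0.75,-0.98,0],"roll": 0,"jaw": -0.2},
    {"offset": [0.75,-0.98,0],"roll": 0,"jaw": -0.2},
    {"offset": [0.75,-0.98,0],"roll": 0,"jaw": -0.2},
    {"offset": [0.75,-0.98,0],"roll": 0,"jaw": -0.2}
  ]
}}

```text
clock: 2.3
position: [0.3779, -0.2561, 0.2313]
ee_rot: [-180.0, -0.0, -3.6]
ft_force: [0.1, -0.8, -0.3]
gripper_width: 0.0343
finger_force: 0.0
```

Call:
{"op": "step_arm", "data": {
  "moves": [
    {"offset": [0.75,-0.98,0],"roll": 0,"jaw": -0.2},
    {"offset": [0.75,-0.98,0],"roll": 0,"jaw": -0.2},
    {"offset": [0.75,-0.98,0],"roll": 0,"jaw": -0.2},
    {"offset": [0.75,-0.98,0],"roll": 0,"jaw": -0.2},
    {"offset": [0.75,-0.98,0],"roll": 0,"jaw": -0.2},
    {"offset": [0.75,-0.98,0],"roll": 0,"jaw": -0.2},
    {"offset": [0.75,-0.98,0],"roll": 0,"jaw": -0.2},
    {"offset": [0,0,0],"roll": 0,"jaw": -0.2}
  ]
}}

```text
clock: 3.3
position: [0.4914, -0.125, 0.2311]
ee_rot: [-180.0, -0.0, -3.4]
ft_force: [-0.5, -0.7, -0.5]
gripper_width: 0.0347
finger_force: 0.0
```

Call:
{"op": "step_arm", "data": {
  "moves": [
    {"offset": [0.59,-0.68,0.93],"roll": 0,"jaw": -0.2},
    {"offset": [0.59,-0.68,0.93],"roll": 0,"jaw": -0.2},
    {"offset": [0.59,-0.68,0.93],"roll": 0,"jaw": -0.2},
    {"offset": [0.59,-0.68,0.93],"roll": 0,"jaw": -0.2},
    {"offset": [0.59,-0.68,0.93],"roll": 0,"jaw": -0.2},
    {"offset": [0.59,-0.68,0.93],"roll": 0,"jaw": -0.2},
    {"offset": [0.59,-0.68,0.93],"roll": 0,"jaw": -0.2},
    {"offset": [0,0,0],"roll": 0,"jaw": -0.2}
  ]
}}

```text
clock: 4.3
position: [0.5786, -0.0363, 0.1001]
ee_rot: [-180.0, 0.1, -3.5]
ft_force: [-0.2, 0.1, 1.5]
gripper_width: 0.0341
finger_force: 0.0
```

```bash
python3 - <<'E'
from h import *
s=ctrl.get_state();w=vision.read_camera("wrist")
print(s["position"],s["ee_rot"],w["hand_eye"],w["K"],w["distortion"]); cv2.imwrite("pics/w1.png",w["frame"])
E
```

```text
[ 0.57861774 -0.03632546  0.10005369] [-1.79994862e+02  1.05104205e-01 -3.52395873e+00] [[ 1.33434357e-04  9.60496055e-01  2.78293570e-01  7.05675351e-02]
 [ 9.99999892e-01 -4.42080879e-06 -4.64215443e-04  3.41863717e-04]
 [-4.44646818e-04  2.78293602e-01 -9.60495952e-01 -1.41617633e-01]
 [ 0.00000000e+00  0.00000000e+00  0.00000000e+00  1.00000000e+00]] [[377.17404526   0.         278.21823286]
 [  0.         377.17404526 207.29504467]
 [  0.           0.           1.        ]] [-0.05625564  0.          0.          0.          0.        ]
```

View pics/w1.png

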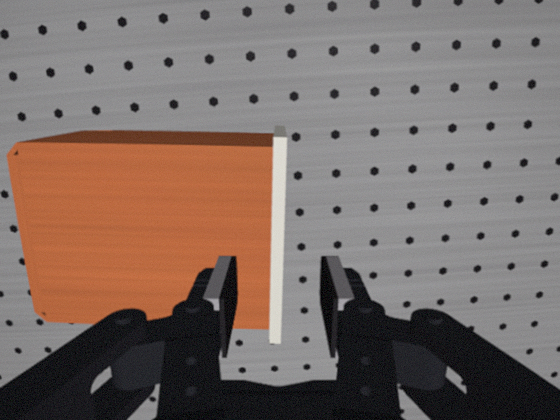

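The wrist view shows the inner can's flange as a white band from (280,135) to (276,343), lying between the fingers as intended. I'll check it against the tool position.

```bash
cat >> h.py <<'E'
from scipy.spatial.transform import Rotation as Rn
def wrist():
    s=ctrl.get_state();w=vision.read_camera("wrist")
    T=np.eye(4);T[:3,:3]=Rn.from_euler("xyz",s["ee_rot"],degrees=True).as_matrix();T[:3,3]=s["position"]
    w["T"]=T@w["hand_eye"];w["s"]=s;return w
E
python3 - <<'E'
from h import *
w=wrist()
P=onplane(w,[(280,135),(276,343)],.075);print(np.round(P*1000,1),np.round(np.linalg.norm(P[0]-P[1])*1000), P.mean(0))
P=onplane(w,[(9,154),(36,314)],.07);print(np.round(P*1000,1))
E
```

```text
[[633.4 -41.8  75. ]
 [527.  -33.2  75. ]] 107.0 [ 0.58021865 -0.03750877  0.075     ]
[[633.   86.2  70. ]
 [547.7  94.4  70. ]]
```

Call:
{"op": "step_arm", "data": {
  "moves": [
    {"offset": [0,0,0.7],"roll": 0,"jaw": -0.2},
    {"offset": [0,0,0.72],"roll": 0,"jaw": -0.2},
    {"offset": [0,0,0],"roll": 0,"jaw": -0.9},
    {"offset": [0,0,0],"roll": 0,"jaw": -1},
    {"offset": [0,0,0],"roll": 0,"jaw": -1},
    {"offset": [0,0,0],"roll": 0,"jaw": -1}
  ]
}}

```text
clock: 5.15
position: [0.5792, -0.0365, 0.0729]
ee_rot: [-180.0, -0.0, -3.6]
ft_force: [0.8, 0.2, -1.4]
gripper_width: 0.0026
finger_force: 58.8
```

```bash
python3 - <<'E'
from h import *
w=wrist();print(w["s"]["position"],w["s"]["gripper_width"]); cv2.imwrite("pics/w2.png",cv2.resize(w["frame"][120:420,140:420],None,fx=2,fy=2))
E
```

```text
[ 0.57916726 -0.03649021  0.07293338] 0.002569716150140919
```

View pics/w2.png

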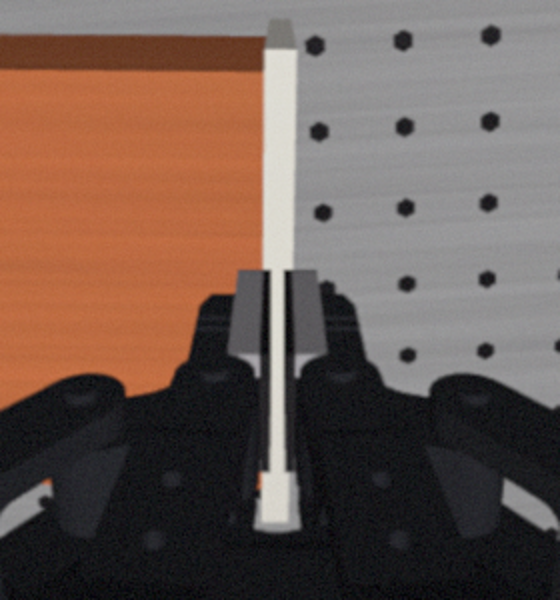

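The flange is between the fingertips. Test drag, 40 mm.

Call:
{"op": "step_arm", "data": {
  "moves": [
    {"offset": [-0.2,0,0],"roll": 0,"jaw": -1},
    {"offset": [-0.4,0,0],"roll": 0,"jaw": -1},
    {"offset": [-0.5,0,0],"roll": 0,"jaw": -1},
    {"offset": [-0.5,0,0],"roll": 0,"jaw": -1},
    {"offset": [-0.4,0,0],"roll": 0,"jaw": -1}
  ]
}}

```text
clock: 5.82
position: [0.5384, -0.034, 0.0728]
ee_rot: [-180.0, 0.0, -3.6]
ft_force: [0.5, -1.0, -1.4]
gripper_width: 0.0022
finger_force: 59.0
```

```bash
cat >> h.py <<'E'
def can(col,z):
    "large coloured top face from the top camera: corners of the biggest blob's min rect"
    t=vision.read_camera("top");m=masks(t["frame"])[col];m[:120]=0
    r,a,k=max(blobs(m,150),key=lambda q:q[1]); P=onplane(t,cv2.boxPoints(r),z)
    return np.round(P[:,:2]*1000), np.round(onplane(t,[r[0]],z)[0,:2]*1000), a, cv2.approxPolyDP(k,3,True).reshape(-1,2).tolist()
E
python3 - <<'E'
from h import *
print(can("copper",.07))
w=wrist();print(w["s"]["gripper_width"],w["s"]["finger_force"])
hsv=cv2.cvtColor(w["frame"],cv2.COLOR_BGR2HSV)
m=cv2.inRange(hsv,(0,0,150),(180,50,255))[:250]
for r,a,k in blobs(m,100): print(cv2.boxPoints(r).round().tolist())
c=masks(w["frame"])["copper"]; print([cv2.approxPolyDP(k,4,True).reshape(-1,2).tolist() for r,a,k in blobs(c,2000)])
E
```

```text
(array([[506.,  97.],
       [598.,  92.],
       [594.,  42.],
       [503.,  48.]]), array([550.,  70.]), 292.0, [[250, 193], [232, 194], [230, 224], [237, 210], [248, 202]])
0.0022321277365055406 58.81201998330653
[[353.0, 242.0], [483.0, 240.0], [483.0, 249.0], [353.0, 251.0]]
[[272.0, 144.0], [524.0, 144.0], [524.0, 249.0], [272.0, 249.0]]
[[424.0, 128.0], [491.0, 125.0], [491.0, 137.0], [424.0, 140.0]]
[[202.0, 122.0], [478.0, 107.0], [478.0, 123.0], [203.0, 138.0]]
[[351.0, 105.0], [351.0, 84.0], [494.0, 87.0], [494.0, 109.0]]
[[277.0, 78.0], [322.0, 74.0], [323.0, 86.0], [278.0, 90.0]]
[[321.0, 70.0], [471.0, 60.0], [472.0, 80.0], [323.0, 89.0]]
[[[0, 149], [0, 334], [17, 355], [74, 359], [177, 307], [196, 308], [203, 318], [220, 315], [234, 299], [240, 272], [256, 267], [259, 254], [270, 254], [271, 138], [77, 136]]]
```

The can follows the grip, moving about 38 mm. Continuing to its parking place.

Call:
{"op": "step_arm", "data": {
  "moves": [
    {"offset": [-0.4,-0.2,0],"roll": 0,"jaw": -1},
    {"offset": [-0.65,-0.37,0],"roll": 0,"jaw": -1},
    {"offset": [-0.65,-0.37,0],"roll": 0,"jaw": -1},
    {"offset": [-0.65,-0.37,0],"roll": 0,"jaw": -1},
    {"offset": [-0.65,-0.37,0],"roll": 0,"jaw": -1},
    {"offset": [-0.65,-0.37,0],"roll": 0,"jaw": -1},
    {"offset": [-0.65,-0.37,0],"roll": 0,"jaw": -1},
    {"offset": [-0.65,-0.37,0],"roll": 0,"jaw": -1}
  ]
}}

```text
clock: 6.92
position: [0.4433, 0.0283, 0.0728]
ee_rot: [-180.0, -0.0, -3.6]
ft_force: [1.5, -0.0, -0.9]
gripper_width: 0.0024
finger_force: 59.1
```

Call:
{"op": "step_arm", "data": {
  "moves": [
    {"offset": [-0.65,-0.37,0],"roll": 0,"jaw": -1},
    {"offset": [-0.65,-0.37,0],"roll": 0,"jaw": -1},
    {"offset": [-0.65,-0.37,0],"roll": 0,"jaw": -1},
    {"offset": [-0.5,-0.3,0],"roll": 0,"jaw": -1},
    {"offset": [-0.2,0,0],"roll": 0,"jaw": -1},
    {"offset": [0,0,0],"roll": 0,"jaw": -1}
  ]
}}

```text
clock: 7.68
position: [0.3926, 0.0592, 0.0727]
ee_rot: [-180.0, 0.0, -3.6]
ft_force: [0.8, 1.1, -2.6]
gripper_width: 0.0027
finger_force: 58.7
```

```bash
python3 - <<'E'
from h import *
print(can("copper",.07)); print(ctrl.get_state()["joint_positions"])
w=wrist()
c=masks(w["frame"])["copper"]; print([cv2.approxPolyDP(k,4,True).reshape(-1,2).tolist() for r,a,k in blobs(c,2000)])
E
```

```text
Traceback (most recent call last):
  File "h.py", line 34, in can
    r,a,k=max(blobs(m,150),key=lambda q:q[1]); P=onplane(t,cv2.boxPoints(r),z)
          ~~~^^^^^^^^^^^^^^^^^^^^^^^^^^^^^^^^
ValueError: max() iterable argument is empty
```

Call:
{"op": "step_arm", "data": {
  "moves": [
    {"offset": [0,0,0],"roll": 0,"jaw": -0.3},
    {"offset": [0,0,0],"roll": 0,"jaw": -0.2},
    {"offset": [0,0,-0.5],"roll": 0,"jaw": -0.2},
    {"offset": [0,0,-1],"roll": 0,"jaw": -0.2},
    {"offset": [0.2,0,-1],"roll": 0,"jaw": -0.2},
    {"offset": [0.4,0.5,-1],"roll": 0,"jaw": -0.2},
    {"offset": [0.4,1,-0.5],"roll": 0,"jaw": -0.2},
    {"offset": [0.4,1,0],"roll": 0,"jaw": -0.2}
  ]
}}

```text
clock: 8.72
position: [0.4179, 0.0071, 0.1541]
ee_rot: [-180.0, -0.1, -3.5]
ft_force: [0.5, -1.2, 0.2]
gripper_width: 0.0342
finger_force: 0.0
```

Call:
{"op": "step_arm", "data": {
  "moves": [
    {"offset": [0.4,1,0],"roll": 0,"jaw": -0.2},
    {"offset": [0.4,1,0],"roll": 0,"jaw": -0.2},
    {"offset": [0.4,1,0],"roll": 0,"jaw": -0.2},
    {"offset": [0.4,1,0],"roll": 0,"jaw": -0.2},
    {"offset": [0.4,1,0],"roll": 0,"jaw": -0.2},
    {"offset": [0.4,1,0],"roll": 0,"jaw": -0.2},
    {"offset": [0.4,1,0],"roll": 0,"jaw": -0.2},
    {"offset": [0.4,1,0],"roll": 0,"jaw": -0.2}
  ]
}}

```text
clock: 9.72
position: [0.4714, -0.1568, 0.1535]
ee_rot: [180.0, -0.0, -3.6]
ft_force: [0.0, 0.3, -0.4]
gripper_width: 0.0343
finger_force: 0.0
```

Call:
{"op": "step_arm", "data": {
  "moves": [
    {"offset": [0.4,1,0],"roll": 0,"jaw": -0.2},
    {"offset": [0.4,1,0],"roll": 0,"jaw": -0.2},
    {"offset": [0.4,1,0],"roll": 0,"jaw": -0.2},
    {"offset": [0.4,1,0],"roll": 0,"jaw": -0.2},
    {"offset": [0.4,1,0],"roll": 0,"jaw": -0.2},
    {"offset": [0.4,1,0],"roll": 0,"jaw": -0.2},
    {"offset": [0.4,1,0],"roll": 0,"jaw": -0.2},
    {"offset": [0,0,0],"roll": 0,"jaw": -0.2}
  ]
}}

```text
clock: 10.72
position: [0.5182, -0.3005, 0.1532]
ee_rot: [180.0, 0.0, -3.7]
ft_force: [-0.2, 0.1, 0.6]
gripper_width: 0.0341
finger_force: 0.0
```

```bash
python3 - <<'E'
from h import *
print(can("copper",.07)); print(ctrl.get_state()["position"])
t=vision.read_camera("top");cv2.imwrite("pics/t2.png",t["frame"])
w=wrist();cv2.imwrite("pics/w3.png",w["frame"])
m=masks(w["frame"])["blue"]; 
for r,a,k in blobs(m,2000):
    q=cv2.approxPolyDP(k,5,True).reshape(-1,2);print(q.tolist());print(np.round(onplane(w,q,.088)[:,:2]*1000).tolist())
E
```

```text
(array([[355., 191.],
       [451., 185.],
       [442.,  59.],
       [346.,  66.]]), array([399., 125.]), 1541.0, [[197, 246], [195, 278], [239, 282], [241, 248]])
[ 0.51827654 -0.29932497  0.15314227]
[[372, 290], [370, 298], [388, 316], [409, 321], [417, 309], [436, 309], [505, 348], [467, 302], [397, 269]]
[[473.0, -354.0], [467.0, -353.0], [454.0, -364.0], [449.0, -378.0], [457.0, -383.0], [456.0, -395.0], [423.0, -444.0], [460.0, -414.0], [486.0, -369.0]]
[[283, 53], [272, 64], [268, 246], [276, 254], [463, 260], [498, 64]]
[[611.0, -307.0], [606.0, -301.0], [506.0, -292.0], [500.0, -297.0], [489.0, -409.0], [600.0, -420.0]]
```

Call:
{"op": "step_arm", "data": {
  "moves": [
    {"offset": [0.28,0.97,0],"roll": 0,"jaw": -0.2},
    {"offset": [0.28,0.97,0],"roll": 0,"jaw": -0.2},
    {"offset": [0.28,0.97,0],"roll": 0,"jaw": -0.2},
    {"offset": [0.28,0.97,0],"roll": 0,"jaw": -0.2},
    {"offset": [0.28,0.97,0],"roll": 0,"jaw": -0.2},
    {"offset": [0.28,0.97,0.5],"roll": 0,"jaw": -0.2},
    {"offset": [0,0,0.8],"roll": 0,"jaw": -0.2},
    {"offset": [0,0,0],"roll": 0,"jaw": -0.2}
  ]
}}

```text
clock: 11.88
position: [0.5446, -0.416, 0.1255]
ee_rot: [-179.9, 0.1, -3.5]
ft_force: [0.9, 0.3, 1.1]
gripper_width: 0.0342
finger_force: 0.0
```

```bash
python3 - <<'E'
from h import *
w=wrist();print(w["s"]["position"]);cv2.imwrite("pics/w4.png",w["frame"])
m=masks(w["frame"])["blue"]; 
for r,a,k in blobs(m,2000):
    q=cv2.approxPolyDP(k,4,True).reshape(-1,2);print(q.tolist());print(np.round(onplane(w,q,.088)[:,:2]*1000).tolist())
E
```

```text
[ 0.54460155 -0.41597129  0.12547062]
[[40, 126], [33, 135], [61, 319], [71, 327], [89, 328], [122, 309], [141, 310], [146, 320], [169, 316], [186, 300], [201, 271], [214, 267], [219, 255], [231, 255], [236, 260], [237, 301], [230, 334], [243, 337], [220, 378], [279, 387], [336, 379], [338, 359], [330, 351], [288, 334], [286, 350], [272, 350], [279, 120], [108, 116]]
[[610.0, -306.0], [606.0, -302.0], [506.0, -293.0], [501.0, -297.0], [500.0, -308.0], [511.0, -329.0], [510.0, -339.0], [503.0, -341.0], [505.0, -354.0], [514.0, -365.0], [531.0, -375.0], [533.0, -382.0], [539.0, -385.0], [539.0, -392.0], [536.0, -394.0], [512.0, -392.0], [492.0, -386.0], [490.0, -393.0], [463.0, -378.0], [454.0, -411.0], [458.0, -445.0], [472.0, -446.0], [477.0, -441.0], [490.0, -418.0], [480.0, -417.0], [480.0, -409.0], [605.0, -420.0], [612.0, -341.0]]
```

View pics/w4.png

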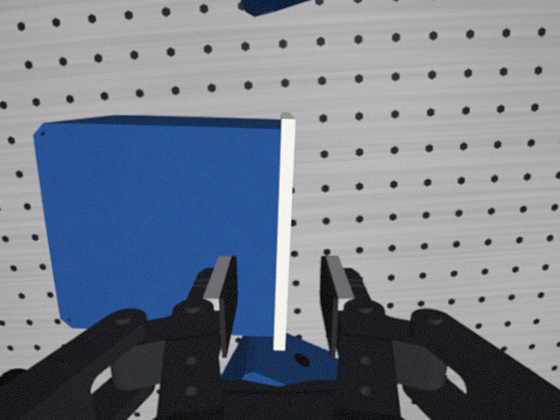

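The wrist view shows the flange running from (288,118) to (280,350), centred between the fingers. The small decoy below at (290,360) is clear. Descending and gripping.

Call:
{"op": "step_arm", "data": {
  "moves": [
    {"offset": [0,0.05,0.9],"roll": 0.17,"jaw": -0.2},
    {"offset": [0,0,0.88],"roll": 0,"jaw": -0.2},
    {"offset": [0,0,0],"roll": 0,"jaw": -0.9},
    {"offset": [0,0,0],"roll": 0,"jaw": -1},
    {"offset": [0,0,0],"roll": 0,"jaw": -1},
    {"offset": [0,0,0],"roll": 0,"jaw": -1}
  ]
}}

```text
clock: 12.68
position: [0.5447, -0.4183, 0.0909]
ee_rot: [-180.0, 0.0, -5.0]
ft_force: [-1.0, 1.3, -3.8]
gripper_width: 0.0027
finger_force: 58.7
```

Call:
{"op": "step_arm", "data": {
  "moves": [
    {"offset": [0,-0.3,0],"roll": 0,"jaw": -1},
    {"offset": [0,-0.5,0],"roll": -0.3,"jaw": -1},
    {"offset": [0,-0.5,0],"roll": -0.4,"jaw": -1},
    {"offset": [0,-0.5,0],"roll": -0.4,"jaw": -1},
    {"offset": [0,-0.5,0],"roll": -0.37,"jaw": -1},
    {"offset": [0,-0.5,0],"roll": 0,"jaw": -1}
  ]
}}

```text
clock: 13.42
position: [0.5442, -0.3622, 0.0912]
ee_rot: [180.0, -0.0, 7.7]
ft_force: [0.8, -3.7, 0.6]
gripper_width: 0.0024
finger_force: 59.3
```

```bash
python3 - <<'E'
from h import *
w=wrist();print(w["s"]["position"],w["s"]["ee_rot"][2],w["s"]["finger_force"],w["s"]["ft_force"])
m=masks(w["frame"])["blue"][:345]
for r,a,k in blobs(m,5000):
    q=cv2.approxPolyDP(k,4,True).reshape(-1,2);print(q.tolist());print(np.round(onplane(w,q,.088)[:,:2]*1000).tolist())
E
```

```text
[ 0.54423318 -0.3621956   0.09118125] 7.672617820015301 59.34405178762972 [ 0.77381656 -3.72063504  0.59518435]
[[270, 123], [95, 124], [0, 137], [0, 276], [17, 344], [104, 344], [182, 306], [197, 309], [202, 318], [223, 314], [234, 299], [240, 272], [255, 267], [259, 254], [270, 254]]
[[605.0, -351.0], [596.0, -285.0], [586.0, -247.0], [525.0, -242.0], [491.0, -247.0], [498.0, -289.0], [523.0, -323.0], [522.0, -330.0], [518.0, -332.0], [521.0, -341.0], [529.0, -345.0], [542.0, -347.0], [545.0, -353.0], [551.0, -354.0], [552.0, -358.0]]
```

Call:
{"op": "step_arm", "data": {
  "moves": [
    {"offset": [0.08,-0.6,0],"roll": 0,"jaw": -1},
    {"offset": [0.12,-0.9,0],"roll": 0,"jaw": -1},
    {"offset": [0.12,-0.95,0],"roll": 0,"jaw": -1},
    {"offset": [0.12,-0.95,0],"roll": 0,"jaw": -1},
    {"offset": [0.12,-0.95,0],"roll": 0,"jaw": -1},
    {"offset": [0.12,-0.95,0],"roll": 0,"jaw": -1},
    {"offset": [0.12,-0.95,0],"roll": 0,"jaw": -1},
    {"offset": [0.12,-0.95,0],"roll": 0,"jaw": -1}
  ]
}}

```text
clock: 14.48
position: [0.5436, -0.2163, 0.0911]
ee_rot: [-180.0, 0.0, 7.6]
ft_force: [-0.4, -2.5, 0.8]
gripper_width: 0.0028
finger_force: 59.4
```

Call:
{"op": "step_arm", "data": {
  "moves": [
    {"offset": [0.12,-0.95,0],"roll": 0,"jaw": -1},
    {"offset": [0.12,-0.95,0],"roll": 0,"jaw": -1},
    {"offset": [0.12,-0.95,0],"roll": 0,"jaw": -1},
    {"offset": [0.12,-0.95,0],"roll": 0,"jaw": -1},
    {"offset": [0.12,-0.95,0],"roll": 0,"jaw": -1},
    {"offset": [0.12,-0.95,0],"roll": 0,"jaw": -1},
    {"offset": [0.12,-0.95,0],"roll": 0,"jaw": -1},
    {"offset": [0.12,-0.95,0],"roll": 0,"jaw": -1}
  ]
}}

```text
clock: 15.48
position: [0.5424, -0.063, 0.0911]
ee_rot: [-180.0, 0.0, 7.6]
ft_force: [0.3, -2.6, 0.5]
gripper_width: 0.0025
finger_force: 59.4
```

Call:
{"op": "step_arm", "data": {
  "moves": [
    {"offset": [0.12,-0.95,0],"roll": 0,"jaw": -1},
    {"offset": [0.12,-0.95,0],"roll": 0,"jaw": -1},
    {"offset": [0.12,-0.95,0],"roll": 0,"jaw": -1},
    {"offset": [0.12,-0.95,0],"roll": 0,"jaw": -1},
    {"offset": [0.12,-0.9,0],"roll": 0,"jaw": -1},
    {"offset": [0.1,-0.6,0],"roll": 0,"jaw": -1},
    {"offset": [0,0,0],"roll": 0,"jaw": -1}
  ]
}}

```text
clock: 16.35
position: [0.5421, 0.0439, 0.0909]
ee_rot: [-180.0, 0.0, 7.7]
ft_force: [-1.0, 1.6, -3.7]
gripper_width: 0.0025
finger_force: 58.9
```

```bash
python3 - <<'E'
from h import *
w=wrist();print(w["s"]["position"],w["s"]["ee_rot"][2],w["s"]["finger_force"],w["s"]["ft_force"])
s=vision.read_camera("side");t=vision.read_camera("top")
a=cv2.resize(s["frame"][180:360,160:420],None,fx=2.9,fy=2.9)[:,:400]
f=[cv2.resize(w["frame"][60:360,0:400],(400,300)),cv2.resize(t["frame"][150:270,110:270],(400,300))]
b=cv2.resize(s["frame"][180:350,190:330],(400,486))
b=np.vstack([b,np.zeros((114,400,3),np.uint8)])
cv2.imwrite("pics/m5.png",np.hstack([np.vstack(f),b]))
E
```

```text
[0.54211953 0.04387499 0.09093446] 7.691934114713924 58.8733671605587 [-1.00352778  1.64398235 -3.6957574 ]
```

View pics/m5.png

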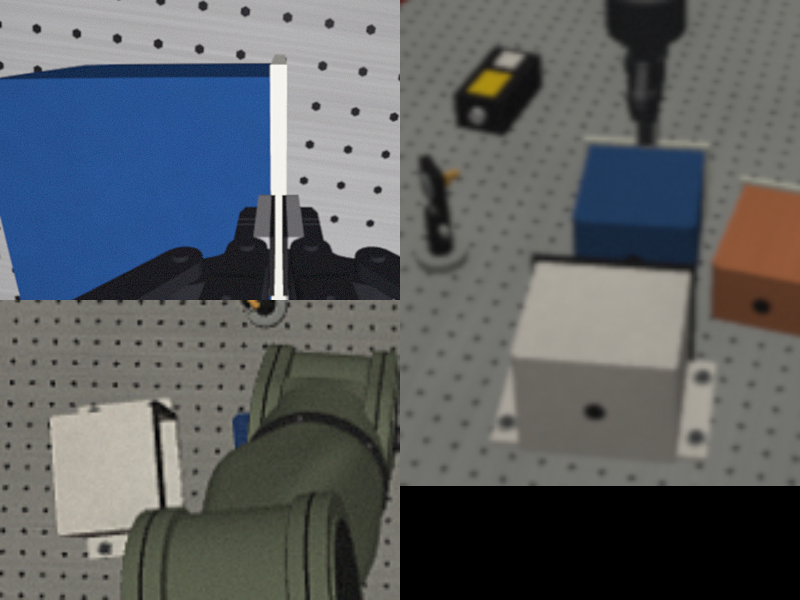

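The blue can's closed-end corners are at (251,253) and (296,254) in the side view, and the outer flange's top edge runs from (236,270) to (293,273). I'll check alignment in the outer frame.

```bash
python3 - <<'E'
from h import *
s=vision.read_camera("side");t=vision.read_camera("top")
print(np.round(onplane(s,[(251.3,253.5),(295.7,254.2)],.088)*1000,1).tolist())
print(np.round(onplane(s,[(236.2,270.2),(292.9,273)],.111)*1000,1).tolist())
print(np.round(onplane(s,[(229.8,305.6),(286.7,307.7)],.106)*1000,1).tolist())
# side-view vertical-wall check of outer via top camera line fits
g=cv2.cvtColor(t["frame"],cv2.COLOR_BGR2GRAY)
m=cv2.inRange(cv2.cvtColor(t["frame"],cv2.COLOR_BGR2HSV),(0,0,120),(180,60,255))[185:255,122:176]
r,a,k=max(blobs(m,300),key=lambda q:q[1]);k=k.reshape(-1,2)+[122,185]
print(cv2.approxPolyDP(k,3,True).reshape(-1,2).tolist())
# closed-end edge (left) fit
L=np.array([[k[k[:,1]==v][:,0].min(),v] for v in range(203,240)],float); P=onplane(t,L,.106)
p=np.polyfit(P[:,0],P[:,1],1);print("closed edge slope deg",np.degrees(np.arctan(p[0])), "y at x=.506",np.polyval(p,.506))
rr=[(u,k[k[:,0]==u][:,1].min()) for u in range(136,164)];P=onplane(t,rr,.106);p=np.polyfit(P[:,1],P[:,0],1);print("upper edge",np.degrees(np.arctan(p[0])),np.polyval(p,.3))
b=[(u,k[k[:,0]==u][:,1].max()) for u in range(138,148)];P=onplane(t,b,.106);print("lower",P[:,:2].mean(0))
E
```

```text
[[579.5, 159.5, 88.0], [466.8, 136.0, 88.0]]
[[587.6, 259.1, 111.0], [452.8, 238.1, 111.0]]
[[566.5, 372.9, 106.0], [442.8, 350.4, 106.0]]
[[128, 185], [132, 186], [131, 193], [141, 185], [143, 189], [149, 189], [149, 185], [171, 187], [149, 191], [148, 195], [140, 190], [138, 195], [130, 196], [131, 223], [123, 225], [122, 221], [122, 238], [132, 240], [122, 241], [122, 253], [158, 254], [160, 244], [133, 244], [161, 241], [173, 232], [169, 191], [175, 191], [175, 185]]
closed edge slope deg -15.255956234144042 y at x=.506 0.3735344897012498
upper edge -0.0965978888346191 0.6022791266298166
lower [0.41724538 0.32438711]
```

The can is about 6 mm short of the axis line in x. Correcting and advancing to just before entry.

Call:
{"op": "step_arm", "data": {
  "moves": [
    {"offset": [0.15,-0.3,0],"roll": 0,"jaw": -1},
    {"offset": [0.16,-0.6,0],"roll": 0,"jaw": -1},
    {"offset": [0,-0.7,0],"roll": 0,"jaw": -1},
    {"offset": [0,-0.7,0],"roll": 0,"jaw": -1},
    {"offset": [0,-0.5,0],"roll": 0,"jaw": -1},
    {"offset": [0,-0.3,0],"roll": 0,"jaw": -1},
    {"offset": [0,0,0],"roll": 0,"jaw": -1}
  ]
}}

```text
clock: 17.48
position: [0.54, 0.1056, 0.091]
ee_rot: [-180.0, 0.0, 7.6]
ft_force: [-0.5, 1.8, -4.0]
gripper_width: 0.0027
finger_force: 58.9
```

```bash
python3 - <<'E'
from h import *
w=wrist();print(w["s"]["position"],w["s"]["ee_rot"][2],w["s"]["finger_force"],w["s"]["ft_force"])
s=vision.read_camera("side")
a=cv2.resize(w["frame"][60:330,0:360],(480,360))
b=cv2.resize(s["frame"][195:325,215:315],(460,600),interpolation=cv2.INTER_CUBIC)
a=np.vstack([a,np.zeros((240,480,3),np.uint8)])[:, :340]
cv2.imwrite("pics/m6.png",np.hstack([a,b]))
E
```

```text
[0.54001996 0.10558242 0.09099793] 7.648554377117977 58.917946480214596 [-0.48615706  1.81998272 -3.9810454 ]
```

View pics/m6.png

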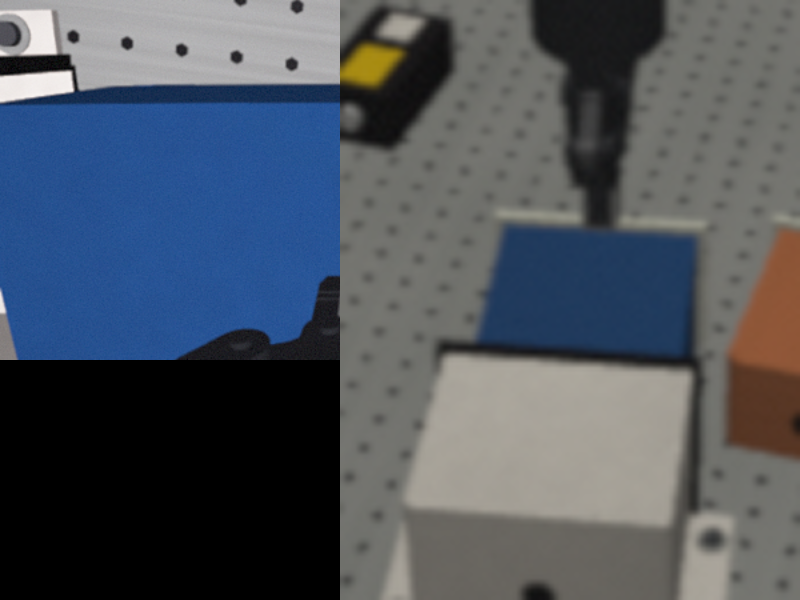

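Middle can's flange in the side view: (249,242) to (295,244). Outer flange: (237,270) to (293,274). Computing the lateral offset in the outer frame.

```bash
python3 - <<'E'
from h import *
s=vision.read_camera("side")
A=onplane(s,[(249.1,241.6),(294.8,244)],.093);B=onplane(s,[(236.7,270.4),(292.6,274.1)],.111)
C=onplane(s,[(244.8,269.8),(291.1,272.4)],.088)
R=onplane(s,[(230.4,303.9),(286.7,307.7)],.106)
for n,q in zip("ABCR",(A,B,C,R)): print(n,np.round(q[:,:2]*1000,1).tolist(),np.round(q[:,:2].mean(0)*1000,1),np.linalg.norm(q[0]-q[1]))
E
```

```text
A [[597.7, 117.2], [476.8, 99.8]] [537.2 108.5] 0.12217324348755555
B [[586.2, 259.6], [452.7, 242.2]] [519.4 250.9] 0.13463892443425243
C [[576.9, 226.6], [463.0, 210.1]] [519.9 218.3] 0.11509290674827506
R [[566.9, 367.5], [442.8, 350.4]] [504.8 359. ] 0.1251779757735595
```

Offset is about -1.5 mm and the yaw matches at 7.6°. Entering slowly.

Call:
{"op": "step_arm", "data": {
  "moves": [
    {"offset": [0.08,-0.3,0],"roll": 0,"jaw": -1},
    {"offset": [0,-0.4,0],"roll": 0,"jaw": -1},
    {"offset": [0,-0.4,0],"roll": 0,"jaw": -1},
    {"offset": [0,-0.4,0],"roll": 0,"jaw": -1},
    {"offset": [0,-0.4,0],"roll": 0,"jaw": -1},
    {"offset": [0,-0.4,0],"roll": 0,"jaw": -1}
  ]
}}

```text
clock: 18.38
position: [0.5356, 0.1514, 0.0911]
ee_rot: [-180.0, 0.0, 7.6]
ft_force: [0.1, -1.7, -0.2]
gripper_width: 0.0025
finger_force: 59.6
```

Call:
{"op": "step_arm", "data": {
  "moves": [
    {"offset": [0,-0.4,0],"roll": 0,"jaw": -1},
    {"offset": [0,-0.4,0],"roll": 0,"jaw": -1},
    {"offset": [0,-0.4,-0.03],"roll": 0,"jaw": -1},
    {"offset": [0,-0.4,-0.03],"roll": 0,"jaw": -1},
    {"offset": [0,-0.2,-0.02],"roll": 0,"jaw": -1}
  ]
}}

```text
clock: 19.0
position: [0.5309, 0.187, 0.0927]
ee_rot: [-180.0, 0.0, 7.6]
ft_force: [0.6, -1.7, 0.3]
gripper_width: 0.0025
finger_force: 59.5
```

```bash
python3 - <<'E'
from h import *
w=wrist();print(w["s"]["position"],w["s"]["finger_force"],w["s"]["ft_force"])
s=vision.read_camera("side");f=s["frame"]
m=masks(f)["blue"][200:300,220:310];
for r,a,k in blobs(m,100): print((cv2.approxPolyDP(k,2,True).reshape(-1,2)+[220,200]).tolist())
m=cv2.inRange(cv2.cvtColor(f,cv2.COLOR_BGR2HSV),(0,0,130),(180,60,255))[220:272,235:310]
for r,a,k in blobs(m,15): print("w",(cv2.approxPolyDP(k,1.5,True).reshape(-1,2)+[235,220]).tolist())
m=masks(w["frame"])["blue"][:300]
for r,a,k in blobs(m,1000): q=cv2.approxPolyDP(k,4,True).reshape(-1,2);print(q.tolist())
E
```

```text
[0.53085323 0.18704374 0.09274121] 59.485076665878296 [ 0.63549015 -1.65049914  0.26968168]
[[244, 267], [252, 270], [288, 271], [287, 265], [245, 263]]
w [[272, 261], [291, 262]]
[[269, 124], [121, 127], [139, 299], [234, 299], [240, 272], [255, 267], [259, 254], [270, 254]]
```

Call:
{"op": "step_arm", "data": {
  "moves": [
    {"offset": [0,-0.4,-0.04],"roll": 0,"jaw": -1},
    {"offset": [0,-0.4,0],"roll": 0,"jaw": -1},
    {"offset": [0,-0.3,0],"roll": 0,"jaw": -1},
    {"offset": [0,0,0],"roll": 0,"jaw": -1}
  ]
}}

```text
clock: 19.6
position: [0.5278, 0.209, 0.0934]
ee_rot: [-180.0, 0.0, 7.7]
ft_force: [0.5, 0.9, -2.4]
gripper_width: 0.0025
finger_force: 59.1
```

```bash
python3 - <<'E'
from h import *
w=wrist();cv2.imwrite("pics/w7.png",w["frame"]);print(w["s"]["position"],w["s"]["ft_force"])
f=w["frame"];hsv=cv2.cvtColor(f,cv2.COLOR_BGR2HSV)
for v in (150,180,210,230):
    print(v,[(u,hsv[v,u].tolist()) for u in range(120,300,6)])
E
```

```text
[0.52779473 0.20899946 0.0933839 ] [ 0.5357163   0.92442439 -2.44420813]
150 [(120, [8, 9, 226]), (126, [9, 8, 227]), (132, [10, 10, 228]), (138, [8, 9, 225]), (144, [11, 9, 224]), (150, [176, 8, 227]), (156, [7, 10, 227]), (162, [6, 13, 194]), (168, [138, 44, 29]), (174, [80, 28, 27]), (180, [30, 9, 29]), (186, [109, 178, 93]), (192, [108, 190, 129]), (198, [109, 185, 124]), (204, [108, 188, 129]), (210, [107, 194, 126]), (216, [107, 205, 128]), (222, [108, 178, 130]), (228, [107, 200, 125]), (234, [109, 179, 131]), (240, [107, 198, 130]), (246, [109, 189, 128]), (252, [109, 189, 131]), (258, [108, 199, 128]), (264, [108, 192, 129]), (270, [114, 28, 172]), (276, [23, 10, 224]), (282, [23, 9, 224]), (288, [150, 3, 156]), (294, [60, 3, 158])]
180 [(120, [11, 9, 227]), (126, [8, 9, 226]), (132, [13, 8, 229]), (138, [8, 9, 228]), (144, [5, 7, 226]), (150, [4, 8, 226]), (156, [3, 10, 226]), (162, [15, 11, 228]), (168, [90, 36, 21]), (174, [90, 25, 31]), (180, [146, 66, 27]), (186, [162, 142, 9]), (192, [108, 196, 125]), (198, [107, 196, 121]), (204, [107, 188, 129]), (210, [107, 195, 128
[... 984 characters left out ...]
, (294, [80, 5, 155])]
230 [(120, [8, 9, 228]), (126, [13, 10, 224]), (132, [0, 7, 225]), (138, [9, 8, 225]), (144, [12, 11, 225]), (150, [8, 9, 224]), (156, [4, 8, 229]), (162, [13, 8, 226]), (168, [7, 12, 185]), (174, [60, 16, 31]), (180, [100, 28, 27]), (186, [143, 177, 13]), (192, [108, 188, 133]), (198, [109, 179, 128]), (204, [108, 188, 129]), (210, [108, 185, 132]), (216, [108, 190, 133]), (222, [109, 190, 130]), (228, [108, 191, 131]), (234, [107, 201, 132]), (240, [107, 207, 127]), (246, [109, 200, 126]), (252, [109, 181, 128]), (258, [107, 206, 125]), (264, [108, 186, 130]), (270, [111, 87, 149]), (276, [22, 13, 223]), (282, [24, 11, 225]), (288, [90, 3, 156]), (294, [90, 2, 155])]
```

```bash
cat >> h.py <<'E'
def ytool(w,P):
    R=Rn.from_euler("xyz",w["s"]["ee_rot"],degrees=True).as_matrix()
    return np.round((P-w["s"]["position"])@R*1000,1)
E
python3 - <<'E'
from h import *
w=wrist()
print(ytool(w,onplane(w,[(187,150),(187,210)],.111)),ytool(w,onplane(w,[(269,150),(269.5,210),(286,150)],.0955)))
E
```

```text
[[ 54.2 -29.7 -17.6]
 [ 33.6 -31.  -17.6]] [[52.1 -3.  -2.1]
 [29.  -3.  -2.1]
 [52.1  3.2 -2.1]]
```

The gap is 27 mm against 2.5 mm when home, so 25 mm remain. Releasing, going round in front, and pushing with shut fingers.

Call:
{"op": "step_arm", "data": {
  "moves": [
    {"offset": [0,0,0],"roll": 0,"jaw": -0.7},
    {"offset": [0,0,0],"roll": 0,"jaw": -0.7},
    {"offset": [0,0,-0.6],"roll": 0,"jaw": -0.7},
    {"offset": [0,0.8,-0.6],"roll": 0,"jaw": -0.8},
    {"offset": [0,0.8,0],"roll": 0,"jaw": -1},
    {"offset": [0,0,0.9],"roll": 0,"jaw": -1},
    {"offset": [0,0,0.95],"roll": 0,"jaw": -1},
    {"offset": [0,0,0],"roll": 0,"jaw": -1}
  ]
}}

```text
clock: 20.7
position: [0.532, 0.1751, 0.0798]
ee_rot: [180.0, 0.1, 7.5]
ft_force: [0.5, -0.3, 0.0]
gripper_width: 0.0002
finger_force: 0.0
```

Call:
{"op": "step_arm", "data": {
  "moves": [
    {"offset": [0,-0.4,0],"roll": 0,"jaw": -1},
    {"offset": [0,-0.4,0],"roll": 0,"jaw": -1},
    {"offset": [0,-0.4,0],"roll": 0,"jaw": -1},
    {"offset": [0,0,0],"roll": 0,"jaw": -1}
  ]
}}

```text
clock: 21.2
position: [0.529, 0.2013, 0.0807]
ee_rot: [-180.0, -0.0, 7.7]
ft_force: [0.0, 1.1, -0.2]
gripper_width: 0.0003
finger_force: 0.0
```

```bash
cat >> h.py <<'E'
def edges(w,rows=(150,180,210),col="blue"):
    m=masks(w["frame"])[col]>0
    out=[]
    for v in rows:
        u=np.flatnonzero(m[v]); out.append((v,int(u.min()),int(u.max())) if len(u) else (v,None))
    return out
E
python3 - <<'E'
from h import *
w=wrist();print(w["s"]["position"],w["s"]["ee_rot"][2],w["s"]["ft_force"],edges(w))
for v in (130,150,180):
    u=[e for e in edges(w,(v,))][0]
    if u[1]: print(ytool(w,onplane(w,[(u[1],v)],.111)),ytool(w,onplane(w,[(u[2],v)],.0955)))
E
```

```text
[0.52895424 0.20126637 0.08065999] 7.682565865429687 [ 0.02073043  1.0920771  -0.1770223 ] [(150, 153, 252), (180, 155, 252), (210, 157, 253)]
[[ 61.8 -36.8 -30.3]] [[ 60.4  -8.3 -14.8]]
[[ 55.9 -36.8 -30.3]] [[ 53.8  -8.4 -14.8]]
[[ 46.8 -36.9 -30.3]] [[ 43.5  -8.6 -14.8]]
```

Call:
{"op": "step_arm", "data": {
  "moves": [
    {"offset": [0,-0.35,0],"roll": 0,"jaw": -1},
    {"offset": [0,-0.35,0],"roll": 0,"jaw": -1},
    {"offset": [0,-0.3,0],"roll": 0,"jaw": -1},
    {"offset": [0,0,0],"roll": 0,"jaw": -1}
  ]
}}

```text
clock: 21.75
position: [0.5261, 0.2198, 0.0805]
ee_rot: [179.9, 0.1, 7.6]
ft_force: [-1.2, -5.8, 1.6]
gripper_width: -0.0002
finger_force: 2.8
```

```bash
python3 - <<'E'
from h import *
w=wrist();print(w["s"]["position"],w["s"]["ft_force"])
for v in (110,130,150,180):
    u=edges(w,(v,))[0]
    if u[1]: print(ytool(w,onplane(w,[(u[1],v)],.111)),ytool(w,onplane(w,[(u[2],v)],.0955)))
E
```

```text
[0.5260961  0.21979485 0.08046723] [-1.21174061 -5.76216431  1.59466297]
[[ 61.7 -19.4 -30.6]] [[ 60.5 -19.2 -15.1]]
[[ 55.9 -22.4 -30.6]] [[ 53.8  -8.1 -15.1]]
[[ 46.9 -19.9 -30.6]] [[ 43.6  -8.3 -15.1]]
```

Call:
{"op": "step_arm", "data": {
  "moves": [
    {"offset": [0,-0.2,0],"roll": 0,"jaw": -1},
    {"offset": [0,-0.2,0],"roll": 0,"jaw": -1},
    {"offset": [0,0,0],"roll": 0,"jaw": -1}
  ]
}}

```text
clock: 22.18
position: [0.5256, 0.2207, 0.0804]
ee_rot: [179.4, 0.2, 7.3]
ft_force: [-2.1, -44.3, 11.3]
gripper_width: 0.0002
finger_force: 22.4
```

```bash
python3 - <<'E'
from h import *
w=wrist();print(w["s"]["position"],w["s"]["ft_force"],w["s"]["torque"])
v=cv2.cvtColor(w["frame"],cv2.COLOR_BGR2HSV)
for r in (130,160,190,215): print(r,' '.join(f"{v[r,u,2]}{'b' if v[r,u,1]>120 else ''}" for u in range(190,300,4)))
E
```

```text
[0.52559912 0.22070456 0.08040392] [ -2.08906899 -44.27188513  11.26014451] [-9.31824071  0.46334234  0.10808622]
130 15 23 24 28 29 2b 66b 64b 72 208 207 210 206 126 103 102 137 137 140 137 140 143 144 131 140 138 136 134
160 46 24 12b 28 33b 5b 116b 117b 114b 213 209 209 208 166 122b 118b 168 138 138 135 138 137 140 140 140 140 146 145
190 203 28 30 26 25 5b 69b 116b 114b 204 207 208 209 193 115b 117b 152 136 138 133 137 138 136 137 133 135 137 138
215 214 12 30 26 29 26 22b 115b 118b 148 210 205 209 208 116b 122b 145 130 132 69 31 69 133 138 137 136 139 134
```

```bash
python3 - <<'E'
from h import *
w=wrist()
print(ytool(w,onplane(w,[(209,160),(210.5,190),(213,215)],.111)),ytool(w,onplane(w,[(224,160),(224.5,190),(225.5,215),(244,190)],.0955)))
print(ytool(w,onplane(w,[(209,160),(213,215)],.108)))
s=vision.read_camera("side")
cv2.imwrite("pics/s8.png",s["frame"])
E
```

```text
[[ 53.  -20.1 -31. ]
 [ 43.9 -20.1 -30.9]
 [ 36.  -19.7 -30.9]] [[ 50.5 -17.9 -15.4]
 [ 40.1 -18.1 -15.4]
 [ 31.1 -18.1 -15.4]
 [ 40.1 -11.4 -15.3]]
[[ 52.5 -20.7 -28. ]
 [ 35.  -20.3 -27.9]]
```

Call:
{"op": "step_arm", "data": {
  "moves": [
    {"offset": [0,0.35,0],"roll": 0,"jaw": -1},
    {"offset": [0,0.4,0],"roll": 0,"jaw": -1},
    {"offset": [0,0,0],"roll": 0,"jaw": -1}
  ]
}}

```text
clock: 22.7
position: [0.5275, 0.2131, 0.0806]
ee_rot: [-180.0, -0.0, 7.6]
ft_force: [0.7, -0.1, -1.0]
gripper_width: 0.0
finger_force: 0.0
```

Gap is about 2.2 mm, so the middle can is home. Backing off and measuring where its mouth lies.

Call:
{"op": "step_arm", "data": {
  "moves": [
    {"offset": [0,0.3,-0.8],"roll": 0,"jaw": -0.6},
    {"offset": [-0.5,0.8,-1],"roll": 0,"jaw": -0.2},
    {"offset": [-1,0.8,-1],"roll": 0,"jaw": -0.2},
    {"offset": [-1,0.8,-1],"roll": 0,"jaw": -0.2},
    {"offset": [-1,0.8,-1],"roll": 0,"jaw": -0.2},
    {"offset": [0,0,0],"roll": 0,"jaw": -0.2}
  ]
}}

```text
clock: 23.45
position: [0.4673, 0.1337, 0.1787]
ee_rot: [-180.0, -0.1, 7.5]
ft_force: [0.5, 0.6, -0.3]
gripper_width: 0.0344
finger_force: 0.0
```

```bash
python3 - <<'E'
from h import *
w=wrist();print(w["s"]["position"],w["s"]["ee_rot"][2]);cv2.imwrite("pics/w9.png",w["frame"])
m=cv2.inRange(cv2.cvtColor(w["frame"],cv2.COLOR_BGR2HSV),(15,5,190),(35,60,255))
for r,a,k in blobs(m,60):
    q=cv2.boxPoints(r);print(a,q.round().tolist());print(np.round(onplane(w,q,.0955)[:,:2]*1000,1).tolist())
h=cv2.cvtColor(w["frame"],cv2.COLOR_BGR2HSV);print([h[v,200].tolist() for v in range(40,240,20)])
print(np.round(proj(w,[(585,240,95.5),(463,223,95.5),(524,232,95.5)])*1,0) if 0 else proj(w,np.array([(585,240,95.5),(463,223,95.5),(524,232,95.5)])/1000).round())
print(can("copper",.07)[:3])
E
```

```text
[0.46729454 0.13367375 0.17870731] 7.541496754752446
349.5 [[365.0, 297.0], [381.0, 247.0], [389.0, 249.0], [373.0, 299.0]]
[[418.5, 67.9], [455.4, 65.1], [454.3, 59.6], [417.4, 62.2]]
1681.0 [[103.0, 0.0], [113.0, -1.0], [132.0, 203.0], [122.0, 204.0]]
[[577.9, 245.2], [578.9, 239.6], [463.6, 225.1], [462.2, 231.4]]
[[105, 7, 154], [170, 5, 148], [143, 7, 153], [0, 0, 152], [165, 3, 160], [38, 7, 153], [90, 2, 162], [110, 5, 154], [90, 2, 157], [110, 79, 29]]
[[113. -13.]
 [135. 204.]
 [123. 102.]]
(array([[352., 137.],
       [447., 131.],
       [442.,  59.],
       [347.,  66.]]), array([397.,  98.]), 775.0)
```

Call:
{"op": "step_arm", "data": {
  "moves": [
    {"offset": [0,0,0],"roll": 0.65,"jaw": -0.2},
    {"offset": [0,0,0],"roll": 0.65,"jaw": -0.2},
    {"offset": [-0.7,0.79,0.3],"roll": 0,"jaw": -0.2},
    {"offset": [-0.7,0.79,0.8],"roll": 0,"jaw": -0.2},
    {"offset": [-0.7,0.79,0.8],"roll": 0,"jaw": -0.2},
    {"offset": [-0.7,0.79,0.8],"roll": 0,"jaw": -0.2},
    {"offset": [-0.7,0.79,0.8],"roll": 0,"jaw": -0.2},
    {"offset": [0,0,0],"roll": 0,"jaw": -0.2}
  ]
}}

```text
clock: 24.55
position: [0.392, 0.0595, 0.1056]
ee_rot: [180.0, 0.1, -3.6]
ft_force: [0.2, -0.2, -0.0]
gripper_width: 0.034
finger_force: 0.0
```

```bash
python3 - <<'E'
from h import *
w=wrist();print(w["s"]["position"],w["s"]["ee_rot"][2]);cv2.imwrite("pics/w10.png",w["frame"])
m=cv2.inRange(cv2.cvtColor(w["frame"],cv2.COLOR_BGR2HSV),(15,5,190),(35,60,255))
for r,a,k in blobs(m,60):
    q=cv2.boxPoints(r);print(a,q.round().tolist());print(ytool(w,onplane(w,q,.075)).tolist())
E
```

```text
[0.39196694 0.05954881 0.10563392] -3.6240365776840027
2115.0 [[274.0, 134.0], [286.0, 134.0], [286.0, 334.0], [274.0, 334.0]]
[[55.1, -1.5, 30.5], [55.1, 3.9, 30.5], [-49.4, 4.6, 30.8], [-49.4, -1.8, 30.7]]
```

Call:
{"op": "step_arm", "data": {
  "moves": [
    {"offset": [0.13,0.06,0.85],"roll": 0,"jaw": -0.2},
    {"offset": [0,0,0.85],"roll": 0,"jaw": -0.2},
    {"offset": [0,0,0],"roll": 0,"jaw": -0.9},
    {"offset": [0,0,0],"roll": 0,"jaw": -1},
    {"offset": [0,0,0],"roll": 0,"jaw": -1},
    {"offset": [0,0,0],"roll": 0,"jaw": -1}
  ]
}}

```text
clock: 25.35
position: [0.3953, 0.0588, 0.0729]
ee_rot: [-180.0, -0.0, -3.6]
ft_force: [-0.5, 1.3, 3.7]
gripper_width: 0.0021
finger_force: 59.6
```

Call:
{"op": "step_arm", "data": {
  "moves": [
    {"offset": [0.4,0,0],"roll": 0,"jaw": -1},
    {"offset": [0.7,0,0],"roll": 0,"jaw": -1},
    {"offset": [0.7,0,0],"roll": 0,"jaw": -1},
    {"offset": [0.7,0,0],"roll": -0.3,"jaw": -1},
    {"offset": [0.7,0,0],"roll": -0.3,"jaw": -1},
    {"offset": [0.7,0,0],"roll": -0.3,"jaw": -1},
    {"offset": [0.7,0,0],"roll": -0.38,"jaw": -1},
    {"offset": [0.7,0,0],"roll": 0,"jaw": -1}
  ]
}}

```text
clock: 26.35
position: [0.5008, 0.0583, 0.0729]
ee_rot: [-180.0, 0.1, 7.5]
ft_force: [-3.8, 0.1, 5.2]
gripper_width: 0.0022
finger_force: 60.8
```

Call:
{"op": "step_arm", "data": {
  "moves": [
    {"offset": [0.7,0,0],"roll": 0,"jaw": -1},
    {"offset": [0.7,0,0],"roll": 0,"jaw": -1},
    {"offset": [0.4,0,0],"roll": 0,"jaw": -1},
    {"offset": [0,0,0],"roll": 0,"jaw": -1}
  ]
}}

```text
clock: 26.85
position: [0.5372, 0.0631, 0.0729]
ee_rot: [180.0, -0.1, 7.4]
ft_force: [1.0, 0.6, 3.6]
gripper_width: 0.0024
finger_force: 60.2
```

```bash
python3 - <<'E'
from h import *
w=wrist();print(w["s"]["position"],w["s"]["ee_rot"][2],w["s"]["ft_force"]);cv2.imwrite("pics/w11.png",w["frame"])
f=w["frame"]
m=masks(f)["copper"];q=cv2.approxPolyDP(max(blobs(m,500),key=lambda q:q[1])[2],4,True).reshape(-1,2);print(q.tolist());print(np.round(onplane(w,q,.07)[:,:2]*1000).tolist())
m=cv2.inRange(cv2.cvtColor(f,cv2.COLOR_BGR2HSV),(15,5,190),(35,60,255))
for r,a,k in blobs(m,60):
    q=cv2.boxPoints(r);print(a,q.round().tolist(),ytool(w,onplane(w,q,.075)).tolist(),ytool(w,onplane(w,q,.0955)).tolist())
E
```

```text
[0.53721427 0.06313851 0.07294445] 7.4426722086208645 [1.02836496 0.59551807 3.55483668]
[[268, 144], [78, 148], [0, 164], [0, 325], [9, 356], [23, 367], [55, 369], [177, 307], [194, 307], [203, 318], [223, 314], [234, 300], [240, 272], [256, 267], [260, 254], [269, 254]]
[[590.0, 74.0], [579.0, 147.0], [569.0, 179.0], [493.0, 186.0], [477.0, 183.0], [472.0, 177.0], [473.0, 161.0], [515.0, 104.0], [516.0, 97.0], [511.0, 93.0], [514.0, 84.0], [522.0, 80.0], [535.0, 79.0], [539.0, 72.0], [545.0, 71.0], [545.0, 68.0]]
2125.0 [[268.0, 152.0], [283.0, 152.0], [290.0, 384.0], [274.0, 384.0]] [[51.3, -3.5, -2.0], [51.5, 2.3, -2.0], [-53.1, 5.5, -2.1], [-53.3, -1.5, -2.1]] [[54.2, -2.9, -22.5], [54.3, 2.0, -22.5], [-34.9, 4.8, -22.6], [-35.1, -1.2, -22.6]]
```

Call:
{"op": "step_arm", "data": {
  "moves": [
    {"offset": [0.3,-0.3,0],"roll": 0.13,"jaw": -1},
    {"offset": [0.25,-0.4,0],"roll": 0,"jaw": -1},
    {"offset": [0,-0.4,0],"roll": 0,"jaw": -1},
    {"offset": [0,-0.2,0],"roll": 0,"jaw": -1},
    {"offset": [0,0,0],"roll": 0,"jaw": -1}
  ]
}}

```text
clock: 27.52
position: [0.5447, 0.0904, 0.0729]
ee_rot: [180.0, -0.0, 6.3]
ft_force: [0.0, -0.8, 5.7]
gripper_width: 0.0022
finger_force: 60.3
```

```bash
python3 - <<'E'
from h import *
w=wrist();print(w["s"]["position"],w["s"]["ee_rot"][2],w["s"]["ft_force"]);cv2.imwrite("pics/w12.png",w["frame"])
f=w["frame"]
m=cv2.inRange(cv2.cvtColor(f,cv2.COLOR_BGR2HSV),(15,5,190),(35,60,255))
for r,a,k in blobs(m,60):
    q=cv2.boxPoints(r);print(a,q.round().tolist(),ytool(w,onplane(w,q,.075)).tolist())
# copper +x top edge line and front edges from wrist
m=masks(f)["copper"]
e=[(u,int(np.flatnonzero(m[:,u]).min())) for u in range(100,265,5)];P=onplane(w,e,.07)
p=np.polyfit(P[:,1],P[:,0],1);print("edge",e[::6],"tilt",np.degrees(np.arctan(p[0])),"x at y=.15",np.polyval(p,.15))
s=vision.read_camera("side");cv2.imwrite("pics/s12.png",s["frame"])
for col in("copper","blue"):
  m=masks(s["frame"])[col][180:300,225:330]
  for r,a,k in blobs(m,60):
    q=cv2.approxPolyDP(k,2,True).reshape(-1,2)+[225,180];print(col,q.tolist(),np.round(onplane(s,q,.07)[:,:2]*1000).tolist())
E
```

```text
[0.54466114 0.09044899 0.07290527] 6.3185791368774415 [ 0.00696592 -0.82080514  5.68227009]
2106.5 [[270.0, 152.0], [285.0, 152.0], [285.0, 384.0], [270.0, 384.0]] [[51.4, -2.7, -2.1], [51.4, 2.9, -2.1], [-53.1, 3.5, -2.1], [-53.1, -3.3, -2.1]]
edge [(100, 145), (130, 144), (160, 144), (190, 144), (220, 144), (250, 143)] tilt -6.631504397771937 x at y=.15 0.5921942910453304
copper [[254, 246], [248, 269], [287, 271], [288, 248]] [[589.0, 104.0], [577.0, 201.0], [479.0, 186.0], [497.0, 91.0]]
```

Call:
{"op": "step_arm", "data": {
  "moves": [
    {"offset": [0,-0.3,0],"roll": -0.1,"jaw": -1},
    {"offset": [0,-0.4,0],"roll": 0,"jaw": -1},
    {"offset": [0,-0.4,0],"roll": 0,"jaw": -1},
    {"offset": [0,-0.4,0],"roll": 0,"jaw": -1},
    {"offset": [0,-0.4,0],"roll": 0,"jaw": -1}
  ]
}}

```text
clock: 28.25
position: [0.5401, 0.1273, 0.0729]
ee_rot: [179.9, -0.0, 7.1]
ft_force: [-0.9, -0.7, 2.4]
gripper_width: 0.0022
finger_force: 60.3
```

```bash
python3 - <<'E'
from h import *
w=wrist();print(w["s"]["position"],w["s"]["ee_rot"][2],w["s"]["ft_force"]);cv2.imwrite("pics/w13.png",w["frame"])
f=w["frame"]
m=cv2.inRange(cv2.cvtColor(f,cv2.COLOR_BGR2HSV),(15,5,190),(35,60,255))
for r,a,k in blobs(m,60):
    q=cv2.boxPoints(r);print(a,q.round().tolist(),ytool(w,onplane(w,q,.075)).tolist(),ytool(w,onplane(w,q,.0955)).tolist())
E
```

```text
[0.5401322  0.12729911 0.07294608] 7.125561120761011 [-0.89298578 -0.6655937   2.44193816]
268.0 [[-11.0, 347.0], [-0.0, 344.0], [13.0, 390.0], [2.0, 393.0]] [[-35.8, -130.6, -2.2], [-34.0, -125.0, -2.2], [-59.9, -125.0, -2.2], [-62.0, -131.0, -2.3]] [[-20.2, -111.4, -22.7], [-18.7, -106.6, -22.7], [-40.8, -106.6, -22.7], [-42.5, -111.7, -22.7]]
2133.5 [[272.0, 152.0], [287.0, 152.0], [287.0, 384.0], [272.0, 384.0]] [[51.4, -1.9, -2.0], [51.4, 3.6, -2.0], [-53.2, 4.4, -2.1], [-53.2, -2.4, -2.1]] [[54.2, -1.6, -22.5], [54.2, 3.1, -22.5], [-35.0, 3.8, -22.6], [-35.0, -2.0, -22.6]]
```

Call:
{"op": "step_arm", "data": {
  "moves": [
    {"offset": [0,-0.4,0],"roll": 0,"jaw": -1},
    {"offset": [0,-0.4,-0.04],"roll": 0,"jaw": -1},
    {"offset": [0,-0.4,-0.05],"roll": 0,"jaw": -1},
    {"offset": [0,-0.4,-0.05],"roll": 0,"jaw": -1},
    {"offset": [0,-0.4,-0.05],"roll": 0,"jaw": -1},
    {"offset": [0,-0.4,-0.05],"roll": 0,"jaw": -1}
  ]
}}

```text
clock: 29.05
position: [0.5337, 0.1762, 0.0775]
ee_rot: [-180.0, -0.0, 7.2]
ft_force: [-0.5, -2.1, 3.0]
gripper_width: 0.0022
finger_force: 59.8
```

```bash
cat > g.py <<'E'
from h import *
w=wrist();print(w["s"]["position"],w["s"]["ee_rot"][2],w["s"]["ft_force"])
m=cv2.inRange(cv2.cvtColor(w["frame"],cv2.COLOR_BGR2HSV),(15,5,190),(35,60,255))
for r,a,k in blobs(m,60):
    q=cv2.boxPoints(r);print(a,q.round().tolist(),ytool(w,onplane(w,q,.078)).tolist(),ytool(w,onplane(w,q,.0955)).tolist())
E
python3 g.py
```

```text
[0.53374493 0.17616984 0.0774712 ] 7.179447026494962 [-0.519887   -2.05613654  2.97271889]
2142.5 [[271.0, 152.0], [286.0, 152.0], [286.0, 384.0], [271.0, 384.0]] [[51.1, -2.3, -0.5], [51.1, 3.3, -0.5], [-54.5, 4.0, -0.5], [-54.5, -2.9, -0.5]] [[53.5, -2.0, -18.0], [53.5, 2.9, -18.0], [-39.0, 3.5, -18.0], [-39.0, -2.5, -18.0]]
2676.0 [[86.0, 139.0], [102.0, 137.0], [128.0, 334.0], [112.0, 336.0]] [[56.3, -72.0, -0.5], [57.1, -65.8, -0.5], [-28.5, -65.5, -0.5], [-29.7, -72.8, -0.5]] [[58.1, -63.0, -18.0], [58.7, -57.6, -18.0], [-16.2, -57.3, -18.0], [-17.3, -63.7, -18.0]]
```

Call:
{"op": "step_arm", "data": {
  "moves": [
    {"offset": [0,-0.4,-0.02],"roll": 0,"jaw": -1},
    {"offset": [0,-0.4,0],"roll": 0,"jaw": -1},
    {"offset": [0,-0.4,0],"roll": 0,"jaw": -1},
    {"offset": [0,0,0],"roll": 0,"jaw": -1}
  ]
}}

```text
clock: 29.6
position: [0.5306, 0.2007, 0.0778]
ee_rot: [-180.0, -0.0, 7.2]
ft_force: [-0.1, 1.0, 0.9]
gripper_width: 0.0018
finger_force: 59.6
```

```bash
python3 g.py
```

```text
[0.53063496 0.20066667 0.07776529] 7.2316147914846365 [-0.1439252   0.98113473  0.92253845]
2190.5 [[271.0, 151.0], [286.0, 151.0], [286.0, 384.0], [271.0, 384.0]] [[51.5, -2.3, -0.2], [51.5, 3.3, -0.2], [-54.8, 4.0, -0.3], [-54.8, -2.9, -0.2]] [[53.8, -2.0, -17.7], [53.8, 2.9, -17.7], [-39.3, 3.5, -17.7], [-39.3, -2.5, -17.7]]
2509.0 [[161.0, 138.0], [178.0, 137.0], [191.0, 305.0], [174.0, 307.0]] [[56.5, -43.5, -0.2], [56.9, -37.1, -0.2], [-13.9, -36.9, -0.2], [-14.6, -44.2, -0.2]] [[58.2, -38.1, -17.7], [58.6, -32.4, -17.7], [-3.4, -32.3, -17.7], [-4.0, -38.7, -17.7]]
```

Call:
{"op": "step_arm", "data": {
  "moves": [
    {"offset": [0,0,0],"roll": 0,"jaw": -0.7},
    {"offset": [0,0,0],"roll": 0,"jaw": -0.7},
    {"offset": [0,0,-0.6],"roll": 0,"jaw": -0.7},
    {"offset": [0,0.8,-0.6],"roll": 0,"jaw": -0.8},
    {"offset": [0.05,0.8,0],"roll": 0,"jaw": -1},
    {"offset": [0,0,0.9],"roll": 0,"jaw": -1},
    {"offset": [0,0,0.95],"roll": 0,"jaw": -1},
    {"offset": [0,0,0],"roll": 0,"jaw": -1}
  ]
}}

```text
clock: 30.65
position: [0.5354, 0.1665, 0.0639]
ee_rot: [180.0, 0.1, 7.1]
ft_force: [-0.2, -0.7, 0.6]
gripper_width: -0.0002
finger_force: 0.0
```

Call:
{"op": "step_arm", "data": {
  "moves": [
    {"offset": [0,-0.4,0],"roll": 0,"jaw": -1},
    {"offset": [0,-0.4,0],"roll": 0,"jaw": -1},
    {"offset": [0,-0.35,0],"roll": 0,"jaw": -1},
    {"offset": [0,-0.35,0],"roll": 0,"jaw": -1},
    {"offset": [0,-0.35,0],"roll": 0,"jaw": -1},
    {"offset": [0,0,0],"roll": 0,"jaw": -1}
  ]
}}

```text
clock: 31.4
position: [0.5309, 0.2053, 0.0647]
ee_rot: [-180.0, 0.0, 7.2]
ft_force: [0.7, -0.2, -0.2]
gripper_width: -0.0001
finger_force: 0.0
```

```bash
python3 g.py
```

```text
[0.53094252 0.20530165 0.06468507] 7.22817692087504 [ 0.69422566 -0.21656836 -0.20365304]
2151.0 [[218.0, 161.0], [235.0, 160.0], [240.0, 312.0], [223.0, 312.0]] [[49.8, -20.3, -13.3], [50.0, -14.4, -13.3], [-8.7, -14.4, -13.3], [-9.0, -21.1, -13.3]] [[52.7, -17.5, -30.8], [52.8, -12.4, -30.8], [2.1, -12.4, -30.8], [1.9, -18.1, -30.8]]
2728.0 [[163.0, 145.0], [182.0, 144.0], [193.0, 306.0], [174.0, 307.0]] [[55.4, -39.0, -13.3], [55.8, -32.3, -13.3], [-6.4, -32.5, -13.3], [-7.0, -40.0, -13.3]] [[57.4, -33.6, -30.8], [57.8, -27.9, -30.8], [4.1, -28.0, -30.8], [3.5, -34.5, -30.8]]
```

Call:
{"op": "step_arm", "data": {
  "moves": [
    {"offset": [0,-0.15,0],"roll": 0,"jaw": -1},
    {"offset": [0,-0.1,0],"roll": 0,"jaw": -1},
    {"offset": [0,0,0],"roll": 0,"jaw": -1}
  ]
}}

```text
clock: 31.82
position: [0.5305, 0.2096, 0.0647]
ee_rot: [-180.0, 0.0, 7.2]
ft_force: [0.0, 0.1, 0.4]
gripper_width: 0.0
finger_force: 0.0
```

```bash
python3 g.py
```

```text
[0.5304772  0.20963376 0.06472566] 7.184934339592039 [0.03191728 0.08579124 0.36569738]
2045.0 [[220.0, 161.0], [237.0, 160.0], [244.0, 310.0], [227.0, 311.0]] [[49.8, -19.5, -13.3], [50.1, -13.7, -13.3], [-8.2, -13.0, -13.3], [-8.5, -19.4, -13.3]] [[52.6, -16.8, -30.8], [52.9, -11.8, -30.8], [2.6, -11.2, -30.8], [2.3, -16.7, -30.8]]
2782.5 [[177.0, 145.0], [196.0, 144.0], [208.0, 311.0], [189.0, 312.0]] [[55.3, -34.2, -13.3], [55.7, -27.5, -13.3], [-8.5, -26.6, -13.3], [-9.2, -34.3, -13.3]] [[57.3, -29.5, -30.8], [57.7, -23.7, -30.8], [2.3, -23.0, -30.8], [1.7, -29.6, -30.8]]
125.0 [[175.0, 73.0], [190.0, 61.0], [212.0, 87.0], [197.0, 99.0]] [[78.6, -33.0, -13.3], [82.5, -28.0, -13.3], [74.3, -21.2, -13.3], [70.3, -26.2, -13.3]] [[77.5, -28.5, -30.8], [80.8, -24.1, -30.8], [73.8, -18.2, -30.8], [70.4, -22.6, -30.8]]
```

Call:
{"op": "step_arm", "data": {
  "moves": [
    {"offset": [0,-0.12,0],"roll": 0,"jaw": -1},
    {"offset": [0,-0.06,0],"roll": 0,"jaw": -1},
    {"offset": [0,0,0],"roll": 0,"jaw": -1}
  ]
}}

```text
clock: 32.25
position: [0.5301, 0.2118, 0.0648]
ee_rot: [179.9, 0.0, 7.1]
ft_force: [-0.7, -8.7, 3.5]
gripper_width: -0.0001
finger_force: 3.5
```

```bash
python3 g.py
```

```text
[0.53008363 0.21182056 0.06480839] 7.126873038785316 [-0.69683595 -8.66171078  3.51385541]
2000.0 [[221.0, 162.0], [238.0, 161.0], [244.0, 308.0], [228.0, 309.0]] [[49.5, -19.1, -13.2], [49.7, -13.4, -13.2], [-7.3, -12.7, -13.2], [-7.7, -19.1, -13.2]] [[52.3, -16.5, -30.7], [52.5, -11.5, -30.7], [3.3, -10.9, -30.7], [3.0, -16.5, -30.7]]
2870.5 [[184.0, 145.0], [204.0, 144.0], [213.0, 317.0], [194.0, 318.0]] [[55.3, -31.6, -13.3], [55.7, -24.9, -13.3], [-11.1, -25.0, -13.2], [-11.7, -32.6, -13.2]] [[57.4, -27.2, -30.8], [57.7, -21.4, -30.8], [-0.0, -21.5, -30.7], [-0.5, -28.2, -30.7]]
177.0 [[184.0, 69.0], [208.0, 69.0], [208.0, 103.0], [184.0, 103.0]] [[79.9, -30.1, -13.3], [79.8, -22.3, -13.3], [69.1, -22.8, -13.3], [69.2, -30.8, -13.3]] [[78.6, -26.0, -30.8], [78.6, -19.2, -30.8], [69.3, -19.6, -30.8], [69.4, -26.5, -30.8]]
```

Proud by 8.6 mm and in contact. One small seating push, then back off.

Call:
{"op": "step_arm", "data": {
  "moves": [
    {"offset": [0,-0.05,0],"roll": 0,"jaw": -1},
    {"offset": [0,0,0],"roll": 0,"jaw": -1}
  ]
}}

```text
clock: 32.55
position: [0.53, 0.2119, 0.0648]
ee_rot: [179.8, 0.0, 7.1]
ft_force: [-1.8, -13.8, 5.2]
gripper_width: -0.0004
finger_force: 5.0
```

Call:
{"op": "step_arm", "data": {
  "moves": [
    {"offset": [0,0.4,0],"roll": 0,"jaw": -1},
    {"offset": [0,0.8,0],"roll": 0,"jaw": -1},
    {"offset": [0,0.8,-0.8],"roll": 0,"jaw": -1},
    {"offset": [0,0.8,-1],"roll": 0,"jaw": -1},
    {"offset": [-0.5,0.8,-1],"roll": 0,"jaw": -1},
    {"offset": [-1,1,-1],"roll": 0,"jaw": -1},
    {"offset": [-1,1,-1],"roll": 0,"jaw": -1},
    {"offset": [-1,1,-1],"roll": 0,"jaw": -1}
  ]
}}

```text
clock: 33.55
position: [0.4765, 0.0729, 0.1827]
ee_rot: [-180.0, -0.1, 7.1]
ft_force: [1.4, -0.3, 0.2]
gripper_width: -0.0001
finger_force: 0.0
```

Call:
{"op": "step_arm", "data": {
  "moves": [
    {"offset": [-0.5,1,0],"roll": 0,"jaw": -1},
    {"offset": [-0.5,1,0],"roll": 0,"jaw": -1},
    {"offset": [0,1,0],"roll": 0,"jaw": -1},
    {"offset": [0,1,0],"roll": 0,"jaw": -1},
    {"offset": [0,1,0],"roll": 0,"jaw": -1},
    {"offset": [0,1,0],"roll": 0,"jaw": -1},
    {"offset": [0,1,0],"roll": 0,"jaw": -1},
    {"offset": [0,0,0],"roll": 0,"jaw": -1}
  ]
}}

```text
clock: 34.55
position: [0.4746, -0.0688, 0.1819]
ee_rot: [180.0, -0.1, 7.0]
ft_force: [0.6, 1.7, -0.6]
gripper_width: -0.0002
finger_force: 0.0
```

```bash
python3 - <<'E'
from h import *
print(ctrl.get_state()["position"])
t=vision.read_camera("top");s=vision.read_camera("side")
a=cv2.resize(t["frame"][110:290,110:350],(480,360));b=cv2.resize(s["frame"][160:340,180:370],(320,303))
b=np.vstack([b,np.zeros((57,320,3),np.uint8)])
c=cv2.resize(t["frame"][180:260,120:200],(230,230),interpolation=cv2.INTER_CUBIC)
c=np.hstack([c,np.zeros((230,570,3),np.uint8)])
cv2.imwrite("pics/end.png",np.vstack([np.hstack([a,b]),c]))
E
```

```text
[ 0.47460485 -0.06876671  0.18186057]
```

View pics/end.png

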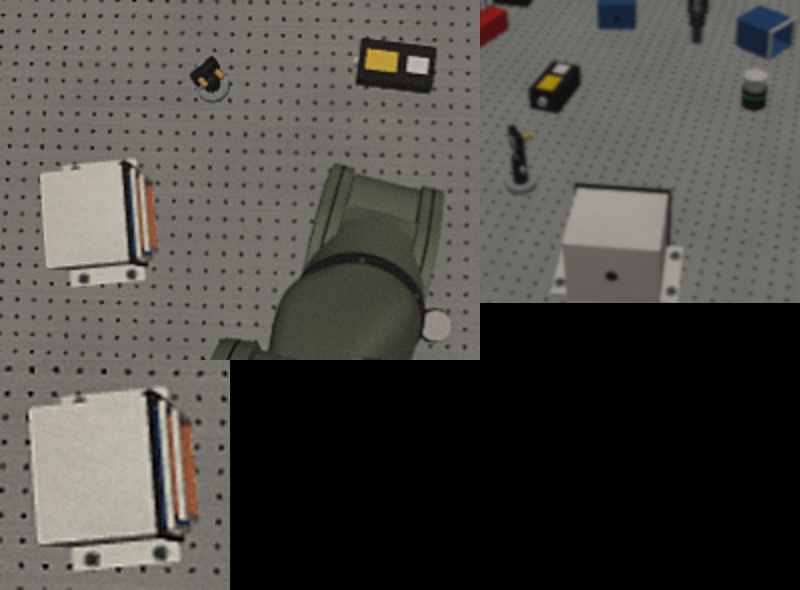

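The final picture shows the outer can's black flange at (130,215), then the blue can's white flange, then the copper can's flange, all stepped evenly. The copper patch beyond is the inner can's floor. The bystanders are standing where they were, so I'm handing in.

```bash
python3 -c "
from plant import ctrl
print(ctrl.close_job())"
```

```text
the job is handed in; nothing more can be done
None
```

The job is handed in at about 35 s of the 72 s: the middle can is home in the outer can (gap about 2.2 mm against 2.5 mm nominal), the inner can is home in the middle one (8.6 mm proud against 8.5 mm nominal), and the laser head, mirror mount and objective case were not touched; the peak force was a 44 N fingertip push as the middle can reached its stop.

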